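# Check-weigh capped bottles and send the full ones to the sealing head

### The job

Stand the brass check weight on one pan of the balance and weigh each capped bottle against it on the other pan: stand every bottle that is at least as heavy as the weight in a cell of the clamped carriage, and every lighter one upright in the grey return tray. When all are sorted, undo the carriage's clamp lever, slide the carriage until its pointer is at the line under the sealing head, and clamp it fully again. Finish with the check weight standing on its wooden stand, and leave the tub, carton and spatula alone.

Things in the scene. Friction and masses are not known exactly. Their poses are not given: they have to be found in the camera images.
- beam (a joint): Tilt of the balance's beam, rad, -0.1 to 0.1, 0 when level. Positive: the left pan is up and the right pan is down (the right load is the heavier). Differences above about 5 g carry it to a stop; smaller ones leave it part-way. It settles within about 2 s of loading. It acts as a parallel-motion balance: pans stay level, and where on a pan the load stands does not matter. A dark pointer 78 mm long on the beam swings before a white scale plate on the tower between the pans.
- balance: Cream two-pan balance, fixed to the table; base 110 mm (its x) by 280 mm (its y) by 22 mm high; origin under its centre, on the table. Its tower between the pans is 50 mm wide and 135 mm high. Pans lie 110 mm to either side along its y.
- left_pan_top (a point): Centre of the top face of the left pan (+y side of the balance), a flat steel disc 100 mm across. 78 mm above the table when level; moves straight up and down by up to 11 mm (110 mm times the beam's tilt).
- right_pan_top (a point): The same for the right pan (-y side); falls when the left one rises.
- weight_mid (a point): Centre of the brass check weight, an upright cylinder with a groove, 22 mm in diameter, 34 mm high, 90 g; the centre is 17 mm above its foot. Starts standing on its wooden stand.
- weight_stand: Wooden stand for the check weight, fixed, 52 mm square and 7 mm high with a rim 3 mm thick; its floor lies 3 mm above the table. Origin under its centre.
- bottle_1_mid (a point): Centre of a white capped bottle, 46 mm in diameter up to 48 mm above its foot, 38 mm cap above, 70 mm high; the centre is 35 mm above its foot. Weighs 60 to 150 g; all bottles look alike. Three or four of the four are present, starting on the table, upright.
- bottle_2_mid (a point): Centre of a white capped bottle, 46 mm in diameter up to 48 mm above its foot, 38 mm cap above, 70 mm high; the centre is 35 mm above its foot. Weighs 60 to 150 g; all bottles look alike. Three or four of the four are present, starting on the table, upright.
- bottle_3_mid (a point): Centre of a white capped bottle, 46 mm in diameter up to 48 mm above its foot, 38 mm cap above, 70 mm high; the centre is 35 mm above its foot. Weighs 60 to 150 g; all bottles look alike. Three or four of the four are present, starting on the table, upright.
- bottle_4_mid (a point): Centre of a white capped bottle, 46 mm in diameter up to 48 mm above its foot, 38 mm cap above, 70 mm high; the centre is 35 mm above its foot. Weighs 60 to 150 g; all bottles look alike. Three or four of the four are present, starting on the table, upright.
- return_tray: Grey open tray for light bottles, fixed, 250 mm (its x) by 76 mm (its y), 20 mm high, walls and floor 3 mm; origin under its centre, on the table. Takes four bottles in a row along its x.
- sealer: Bench sealing unit, fixed: cream bed 185 mm (its x) by 655 mm (its y), 20 mm high; origin under the bed on the guide rods' centre line. The sealing head is a cream housing on two posts over the bed, centred 165 mm along +y, 228 mm long in y, from 31 mm in front of the centre line (-x) to 85 mm behind it, underside 120 mm and top 165 mm above the table.
- carriage (a joint): Travel of the carriage along the sealer's +y, m, from 0 (loading end) to 0.310 (far stop). The line is at 0.295. Friction about 3 N when unclamped; clamped, it does not move.
- carriage_handle (a point): Middle of the gripping length of the carriage's upright black handle post, 16 mm in diameter, from 42 mm to 100 mm above the table (this point at 80 mm), 180 mm to -y of the middle of the row of cells. Push or pull the carriage by it.
- carriage_pointer (a point): Tip of the steel pointer on the front (-x) edge of the carriage, level with the middle of its row of cells.
- seal_mark (a point): The dark line across the front edge of the sealer's bed where the pointer must stop; its y axis runs along the rail.
- row_mid (a point): Floor level (37 mm above the table) at the middle of the carriage's single row of four open-topped cells; y along the rail. Cell centres lie at -91.5, -30.5, 30.5 and 91.5 mm along this y. A cell is 60 mm across the rail and 58 mm along it, its outer walls rise 15 mm and its dividers 13 mm above its floor; walls 3 mm. The row is 247 mm by 66 mm, aluminium; the clamp end lies beyond it on the -y side.
- clamp (a joint): Angle of the clamp lever, rad: 0 fully clamped (lever along the rail, pointing to -y), 1.45 fully open (lever pointing to -x, towards the robot); turns clockwise seen from above to open. Free of the bed from about 0.6 on; stays where it is left (takes about 2 N at its knob).
- clamp_knob (a point): Middle of the gripping length of the upright black knob at the end of the clamp lever, 16 mm in diameter, top 94 mm above the table (this point at 81 mm; the lever arm's top is at 56 mm), 50 mm from the pivot.
- clamp_pivot (a point): Vertical axis of the clamp lever, at the height of the knob's middle; it moves with the carriage.
- cap_tub: Clear tub with a white lid, 70 mm across, 85 mm high, on the robot's left: leave alone.
- carton: Cardboard carton 80 x 120 x 50 mm on the robot's right: leave alone.
- spatula: Thin steel pharmacist's spatula with a black handle, 200 mm long, lying behind the sealer: leave alone.
Things that resemble listed ones, but are neither listed nor needed, are in the scene too. Leave any orange look-alike of the part that bears bottle_4_mid alone.

How it is judged:
By the outcome, as a careful person would: the job done as asked, in the order asked, and still so for the second after the job is handed in, with the robot touching nothing.
Of bottle_1, bottle_2, bottle_3, bottle_4 only 3 to 4 are there at a start; the rules pass over those that are not, and their reading is None.
At some moment in a run one of bottle_1, bottle_2, bottle_3, bottle_4 may be knocked a few centimetres aside while the robot is not near it.
It also fails if it takes over 210 s, if anything falls off the work surface, if the arm or the gripper's body presses on something with over 40 N, if the wrist force passes 120 N, or if a joint passes its speed limit or range.

### The arm

A 6-joint arm with a two-finger parallel gripper is mounted at the origin on the work surface. World frame = base frame: x ahead of the robot, y to its left, z up, the work surface at z = 0. Lengths are in m, angles in degrees, forces in N, time in s.
With the tool pointing down it reaches from about 0.3 to 0.75 m from the base axis. Payload 8.5 kg.
Tool frame: the origin (TCP) lies at the very end of the fingers, on their centre line; the grasp point (between the pads) lies env.pinch_z behind it (env.pinch_z is the distance from the TCP to the grasp point, in m); z points along the fingers, y is the line along which they close (so a half turn about z gives the same grasp; the last joint's range is limited). The gripper opens to 85 mm and grips with 20 to 120 N. Pads are 22 mm wide; open, the fingers measure 114 mm over their backs; the gripper's body (76 mm by 85 mm) begins 54 mm behind the grasp point. The pads swing forward as they close: fully open they stand 13 mm farther back than shut.
Start: joints at [55.732, 21.807, 74.336, -0, 83.858, -12.336], TCP at [0.205, 0.51, 0.231] pointing down, gripper open.
Joint ranges: [-178.18, 178.18], [-50.72, 133.34], [12.68, 142.11], [-81.47, 261.47], [9.98, 163.14], [-165.26, 165.26]. Speed limits (degrees/s): [136.94, 136.94, 180, 180, 180, 180].

### API

Orientations are given as a 3x3 rotation matrix whose columns are the frame's x, y, z axes.
In Python, from rig import telemetry, get_image, env gives the robot as it stands. The module is installed in compiled form; this text tells all that it offers.
- The arm moves only by the tool apply_moves, never from a script. Its argument "series" is a list of rows, each a list of 7 numbers: the shift along the tool's x, y, z in mm, then the turn, a rotation vector about the tool's x, y, z in degrees, then the opening, from 0 (shut) to 1 (fully open). A call has 1 to 12 rows; each row shifts and turns the commanded pose from where the row before left it, along the tool's axes as they then stand; what a row does not reach is not made up. A row lasts 1/8 s, in which the tool goes at most 62.5 mm and 10.7 degrees, less where a joint would pass 70% of its speed; a pose out of reach is approached as far as the arm can. A call with a gripper value outside its range is refused whole. The fingers move at their own pace and stop on an object; "grip_force" is the grip in N (left out, the last holds). Time passes only in rows, so rows that do not move let the fingers close. It gives the time, the measured TCP pose, the force, the opening and the grip force at its end, in the units of the state.
- telemetry.observe(): the state, without advancing time (a new reading comes with each control period).
- get_image(name): name is "side" or "top" or "wrist"; returns a dict with "frame" (400x640x3 uint8, red, green, blue), "z_map" (400x640 float32, m along the optical axis (not along the pixel's ray), 0 where there is no reading), "vertical_fov" (degrees; the focal length in pixels is half the picture's height over the tangent of half this angle, whatever the lens; pixels are square), "cx", "cy" (the principal point, pixels), "eye" and "attitude" of the camera in the world; the wrist camera has in their place "mount" (4x4, takes a point from camera to tool coordinates, whose origin is the TCP and whose axes are the flange's). Camera axes: x right, y up, looking along -z (the intrinsics and any distortion apply to the point x, -y, -z); pixel columns grow to the right and rows downward; lengths in m; the calibration is good to about 2 mm. A picture is of the moment at which its call begins: read the wrist's pose just before it.
- env.close_job(): hands the job in; it is judged then, once.
The state is a dict: "time_s": time; "q": joint angles; "qvel": joint speeds; "joint_efforts": joint torques, N m; "position": TCP position; "tool_rot": TCP orientation; "ft_force": force on the tool from outside, world axes, zero at the start; "wrist_torque": the same for the moment, N m; "grip_width": finger opening in m; "gripper_force": force on a finger pad.
Only numpy, scipy, OpenCV 4.12 (cv2) and the standard library are available. Lean on these libraries where they do the work, as an engineer would, in place of code of your own. Each camera call takes 0.05 s, during which the arm holds its last target. There are 200 camera calls.

## Working session

There is one attempt and no reset: what is moved stays moved. The work goes in short steps, Python scripts to look and compute and a tool call to move; the robot and the scene stay as the last step left them, time stands still between calls to the robot, and variables do not carry over. Pictures are saved under pics/ and viewed, at most 19 in all, crops included, and the job is handed in when it is done.

Besides the shell and the picture viewer there is one more tool, called after "Emit:" as name(argument=value, ...), one argument or row to a line, values as JSON. apply_moves: Moves the arm, as the interface text tells. Its arguments: {"type":"object","properties":{"series":{"type":"array"},"grip_force":{"type":"number"}},"required":["series"]}

```bash
mkdir -p pics; cat > h.py <<'E'
import numpy as np, cv2
from rig import telemetry, get_image, env
def save(im,n,crop=None,s=1):
    f=im["frame"][:,:,::-1]
    if crop: f=f[crop[1]:crop[3],crop[0]:crop[2]]
    cv2.imwrite("pics/"+n,cv2.resize(f,None,fx=s,fy=s,interpolation=cv2.INTER_CUBIC) if s!=1 else f)
def pose(im,st=None):
    if "mount" in im:
        T=np.eye(4);T[:3,:3]=np.array(st["tool_rot"]);T[:3,3]=st["position"]
        M=T@np.array(im["mount"]);return M[:3,:3],M[:3,3]
    return np.array(im["attitude"]).reshape(3,3),np.array(im["eye"])
def foc(im): return 200/np.tan(np.radians(im["vertical_fov"])/2)
def px(im,u,v,z=None,st=None):
    """world point of pixel; on plane z if given, else by depth"""
    R,e=pose(im,st);f=foc(im)
    d=R@np.array([(u-im["cx"])/f,-(v-im["cy"])/f,-1.])
    k=(z-e[2])/d[2] if z is not None else im["z_map"][int(round(v)),int(round(u))]
    return e+k*d
def cloud(im,st=None):
    R,e=pose(im,st);f=foc(im);v,u=np.mgrid[0:400,0:640]
    d=np.stack([(u-im["cx"])/f,-(v-im["cy"])/f,-np.ones_like(u,float)],-1)
    return e+im["z_map"][...,None]*(d@R.T)
def proj(im,p,st=None):
    R,e=pose(im,st);c=R.T@(np.array(p)-e);f=foc(im)
    return im["cx"]+f*c[0]/-c[2],im["cy"]-f*c[1]/-c[2]
E
python3 - <<'E'
from h import *
s=telemetry.observe();print(s,env.pinch_z)
for n in("side","top"):
    im=get_image(n);save(im,n+"0.png",None,1.25);np.save(n+"0.npy",im,allow_pickle=True)
    print(n,{k:v for k,v in im.items() if k not in("frame","z_map")})
E
```

```text
{'time_s': 0.0, 'q': array([ 5.57312709e+01,  2.18405639e+01,  7.43860930e+01,  1.65705335e-03,
        8.38585859e+01, -1.23364366e+01]), 'qvel': array([-0.14946709, -0.0084514 ,  0.03849558,  0.03961181, -0.06550263,
       -0.03452135]), 'joint_efforts': array([ 1.48282492e-03, -4.48455119e+01, -2.31283092e+01, -6.64125446e-05,
        4.78007540e-03, -4.63832203e-05]), 'position': array([0.20525718, 0.50993752, 0.2307079 ]), 'tool_rot': array([[-9.27624574e-01,  3.73512928e-01, -8.61487424e-04],
       [ 3.73513761e-01,  9.27623845e-01, -1.21330724e-03],
       [ 3.45950338e-04, -1.44727102e-03, -9.99998893e-01]]), 'ft_force': array([-0.02255563, -0.6254341 ,  0.14570915]), 'wrist_torque': array([ 0.04928071,  0.04886249, -0.00144148]), 'gripper_force': 0.0, 'grip_width': 0.08572369819024737} 0.0187
side {'vertical_fov': 45.58366768453887, 'cx': 314.2323088689892, 'cy': 189.1978659108894, 'eye': array([-0.12682848, -0.9350981 ,  1.20000626]), 'attitude': array([[ 0.79882915,  0.43416385, -0.41638172],
       [-0.60135648,  0.55843475, -0.57142017],
       [-0.01556796,  0.70686093,  0.70718121]])}
top {'vertical_fov': 54.78093642235649, 'cx': 323.3390393033886, 'cy': 198.48322098513916, 'eye': array([ 0.48869266, -0.07047064,  1.21790579]), 'attitude': array([[-0.02385187,  0.99925366, -0.03038436],
       [-0.99923563, -0.024771  , -0.0302417 ],
       [-0.03097178,  0.02963982,  0.99908069]])}
```

View pics/side0.png

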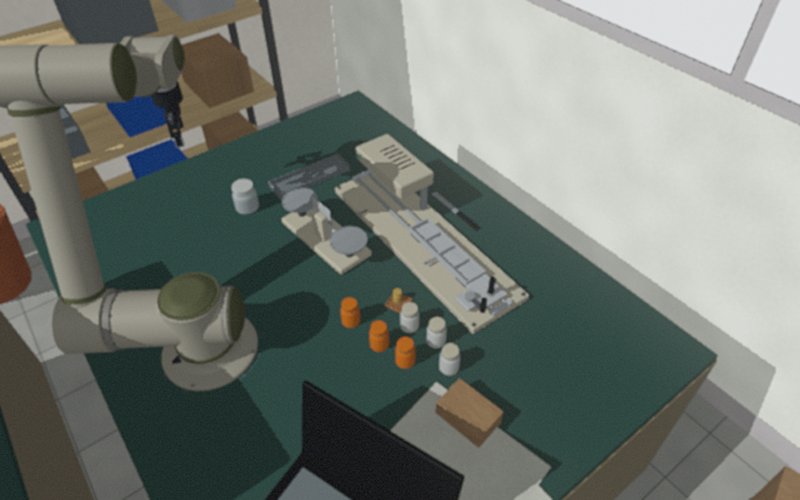

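View pics/top0.png

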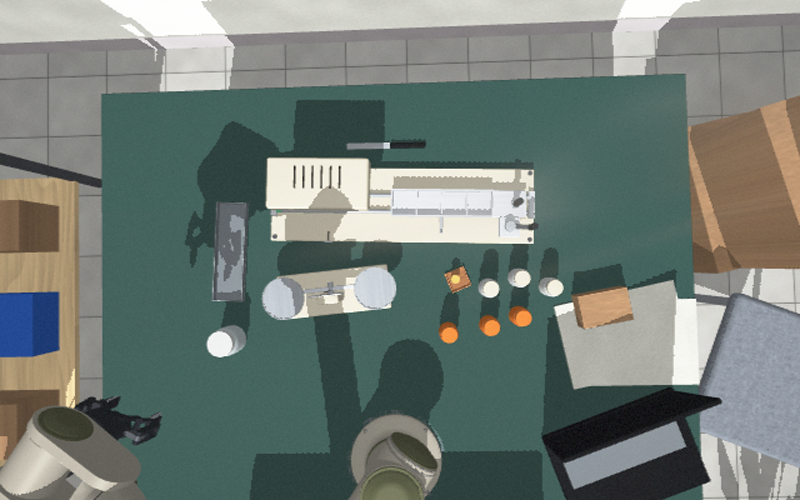

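The side view shows three white bottles, the weight on its stand, the balance, sealer and tray. In the top view (×1.25) the white bottles are at (488,288), (519,278) and (551,287). The orange look-alikes are at (449,333), (489,326) and (520,317), and the brass weight is at (456,279). The pans are at (283,298) and (375,287), and the grey tray is at (231,252). The white caps fit "white capped bottle", so the orange ones stay put. A crop will confirm this.

```bash
python3 - <<'E'
from h import *
im=np.load("top0.npy",allow_pickle=True).item()
save(im,"top_c.png",(200,115,440,285),3.3)
C=cloud(im)
z=C[...,2]; print("table z",np.median(z[300:320,200:260]))
f=im["frame"].astype(int)
def blob(u0,v0,u1,v1,zl,zh,name):
    m=np.zeros(z.shape,bool);m[v0:v1,u0:u1]=True
    m&=(z>zl)&(z<zh)
    P=C[m]; (c,(w,h),a)=cv2.minAreaRect((P[:,:2]*1000).astype(np.float32))
    print(name,m.sum(),"z",np.median(P[:,2]).round(4),"mean",P.mean(0).round(4),"rect",np.round(c,1),np.round((w,h,a),1))
for n,(u,v) in dict(b1=(390,230),b2=(415,223),b3=(441,229)).items(): blob(u-15,v-15,u+15,v+15,.06,.08,n)
blob(355,212,376,236,.02,.045,"weight"); blob(350,208,380,240,.003,.012,"stand")
blob(205,215,247,262,.06,.1,"Lpan"); blob(280,210,320,252,.06,.1,"Rpan")
blob(205,205,325,265,.015,.03,"balbase")
blob(165,155,205,245,.012,.03,"tray"); blob(210,120,432,200,.014,.028,"bed")
blob(310,148,397,174,.044,.06,"cellwalls"); blob(395,145,432,190,.085,.11,"posts"); blob(210,120,300,170,.15,.18,"head")
E
```

```text
table z -0.001363014310333921
b1 130 z 0.0688 mean [ 0.4234 -0.2378  0.0687] rect [ 423.  -237.5] [36.4 35.6 39.3]
b2 134 z 0.0686 mean [ 0.4468 -0.3124  0.0686] rect [ 446.5 -312.6] [36.4 35.5 70.7]
b3 135 z 0.0691 mean [ 0.4231 -0.3879  0.0687] rect [ 422.2 -388.4] [37.2 35.1 88.3]
weight 40 z 0.0356 mean [ 0.4474 -0.1567  0.0357] rect [ 446.8 -156.9] [18.6 18.4 88.4]
stand 138 z 0.0045 mean [ 0.4457 -0.164   0.0049] rect [ 446.6 -159.3] [94.  85.   4.2]
Lpan 906 z 0.0766 mean [0.4114 0.2557 0.0767] rect [411.5 254.6] [101.2  98.3  88.6]
Rpan 910 z 0.077 mean [0.4307 0.0364 0.077 ] rect [430.6  36.9] [98.1 97.3 88.5]
balbase 1378 z 0.0204 mean [0.424  0.1521 0.0205] rect [421.3 145.5] [109.8 277.9   5. ]
tray 301 z 0.0174 mean [0.5269 0.4073 0.0173] rect [528.5 407.2] [ 80.2 249.5  86.3]
bed 6482 z 0.0188 mean [ 0.6182 -0.0518  0.0189] rect [634.2 -28.6] [654.4 186.9  88.1]
cellwalls 336 z 0.0497 mean [ 0.6349 -0.1366  0.0497] rect [ 633.4 -131.6] [252.1  66.9  87.6]
posts 55 z 0.0943 mean [ 0.5994 -0.3214  0.0942] rect [ 597.5 -324. ] [81.4 15.6 30.3]
head 3402 z 0.1634 mean [0.6694 0.1495 0.1633] rect [670.1 151.7] [229.  115.1  88.4]
```

View pics/top_c.png

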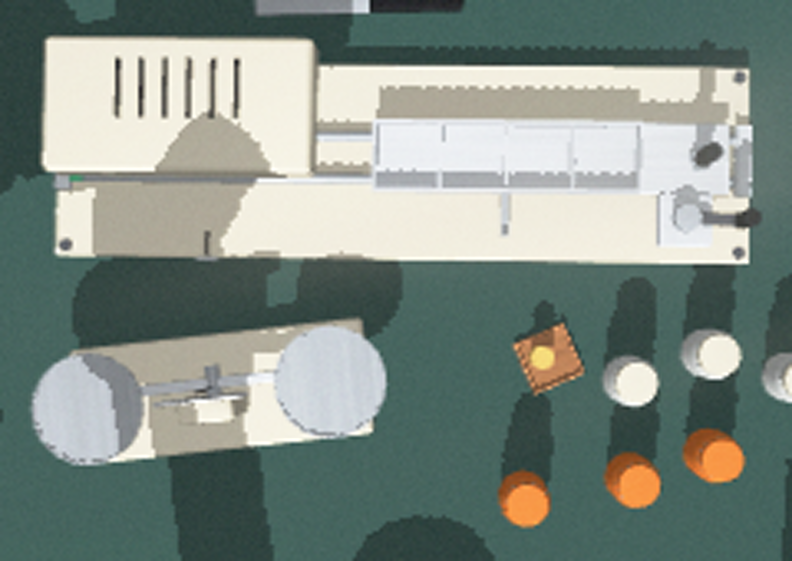

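The crop confirms three white-capped bottles at about (632,383), (713,355) and (790,378). The orange ones stand in front of them. The weight is at (542,357), the clamp lever points right (closed) with its knob at (755,217), and the handle is at (708,153). The pointer is at (504,232) and the seal line at (207,245). Next I turn the tool so its y lies along world x, then go above the weight.

Emit:
apply_moves(
  series=[
    [0,0,0,0,0,9.72,1],
    [0,0,0,0,0,9.72,1],
    [0,0,0,0,0,9.72,1],
    [0,0,0,0,0,9.72,1],
    [0,0,0,0,0,9.72,1],
    [0,0,0,0,0,9.72,1],
    [0,0,0,0,0,9.72,1],
  ],
  grip_force=30,
)

```text
time_s: 0.98
position: [0.2053, 0.51, 0.231]
tool_rot: [[0.005, 1.0, -0.0], [1.0, -0.005, -0.001], [-0.001, -0.0, -1.0]]
ft_force: [0.0, -0.5, -0.0]
grip_width: 0.0858
gripper_force: 0.0
```

Emit:
apply_moves(
  series=[
    [-55,20,0,0,0,0,1],
    [-55,20,0,0,0,0,1],
    [-55,20,0,0,0,0,1],
    [-55,20,0,0,0,0,1],
    [-55,20,0,0,0,0,1],
    [-55,20,0,0,0,0,1],
    [-55,20,0,0,0,0,1],
    [-55,20,0,0,0,0,1],
    [-55,20,0,0,0,0,1],
    [-55,20,0,0,0,0,1],
    [-55,20,0,0,0,0,1],
    [-55,20,0,0,0,0,1],
  ],
)

```text
time_s: 2.48
position: [0.4459, -0.1517, 0.2311]
tool_rot: [[-0.0, 1.0, -0.0], [1.0, 0.0, 0.0], [0.0, -0.0, -1.0]]
ft_force: [1.0, -0.3, 0.3]
grip_width: 0.0853
gripper_force: 0.0
```

```bash
cat >> h.py <<'E'
def whiteobjs(im,st=None,zl=.055,zh=.09,box=None):
    C=cloud(im,st);z=C[...,2];f=im["frame"].astype(int)
    m=(z>zl)&(z<zh)&(f.min(-1)>110)&(f.max(-1)-f.min(-1)<45)
    n,l,s,c=cv2.connectedComponentsWithStats(m.astype(np.uint8))
    for i in range(1,n):
        if s[i,4]>25:
            P=C[l==i];r=cv2.minAreaRect((P[:,:2]*1000).astype(np.float32))
            print(np.round(r[0],1),np.round(r[1],1),"z",np.median(P[:,2]).round(4),"px",c[i].round(),s[i,4])
E
python3 - <<'E'
from h import *
s=telemetry.observe();im=get_image("wrist")
print(s["time_s"],s["position"],s["tool_rot"].round(4).tolist(),s["q"].round(1));print(np.round(im["mount"],4),im["vertical_fov"],im["cx"],im["cy"])
save(im,"w0.png")
C=cloud(im,s);z=C[...,2];f=im["frame"].astype(int)
m=(z>.025)&(z<.05)&(np.abs(C[...,0]-.447)<.03)&(np.abs(C[...,1]+.157)<.03)
P=C[m];print(m.sum(),cv2.minAreaRect((P[:,:2]*1000).astype(np.float32)),np.median(P[:,2]))
whiteobjs(im,s)
E
```

```text
2.475 [ 0.44594277 -0.15167242  0.23113832] [[-0.0, 1.0, -0.0002], [1.0, 0.0, 0.0003], [0.0003, -0.0002, -1.0]] [-33.2  13.9  86.2   0.   79.9 -33.2]
[[ 0.000e+00  9.582e-01  2.861e-01  7.220e-02]
 [ 1.000e+00  1.000e-04 -2.000e-04  1.400e-03]
 [-2.000e-04  2.861e-01 -9.582e-01 -1.430e-01]
 [ 0.000e+00  0.000e+00  0.000e+00  1.000e+00]] 60.89449429564195 321.50737539388547 200.25423052798303
375 ((448.9142150878906, -157.44435119628906), (20.653833389282227, 20.920347213745117), 3.4749698638916016) 0.03737331995872217
[432.8 -10.4] [53.1  8.5] z 0.0789 px [302.   4.] 555
[ 425.5 -238.4] [36.9 38.1] z 0.0702 px [300. 263.] 1206
[ 448.9 -312.5] [36.7 37.2] z 0.0701 px [323. 326.] 1100
```

View pics/w0.png

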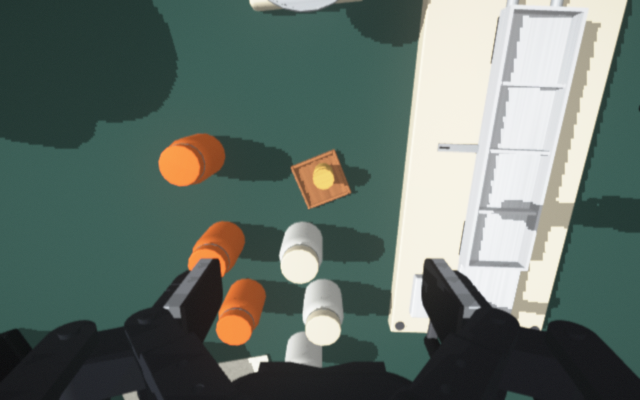

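The wrist view shows the weight at (322,177) in its square stand, clear of the orange and white bottles. The wrist depth reads true heights, so I trust it. Going down on the weight now.

Emit:
apply_moves(
  series=[
    [-5.6,2.6,40,0,0,0,0.6],
    [0,0,50,0,0,0,0.6],
    [0,0,50,0,0,0,0.6],
    [0,0,50,0,0,0,0.6],
    [0,0,31,0,0,0,0.6],
    [0,0,0,0,0,0,0.6],
    [0,0,0,0,0,0,0],
    [0,0,0,0,0,0,0],
    [0,0,0,0,0,0,0],
    [0,0,0,0,0,0,0],
    [0,0,0,0,0,0,0],
  ],
  grip_force=30,
)

```text
time_s: 3.9
position: [0.449, -0.1557, 0.0117]
tool_rot: [[-0.001, 1.0, 0.002], [1.0, 0.001, -0.002], [-0.002, 0.002, -1.0]]
ft_force: [-0.4, 1.1, 8.3]
grip_width: 0.0206
gripper_force: 29.5
```

Emit:
apply_moves(
  series=[
    [0,0,-20,0,0,0,0],
    [0,0,-60,0,0,0,0],
    [0,0,-60,0,0,0,0],
    [0,0,-40,0,0,0,0],
    [51.5,-4.4,0,0,0,0,0],
    [51.5,-4.4,0,0,0,0,0],
    [51.5,-4.4,0,0,0,0,0],
    [51.5,-4.4,0,0,0,0,0],
    [51.5,-4.4,0,0,0,0,0],
    [51.5,-4.4,0,0,0,0,0],
    [51.5,-4.4,0,0,0,0,0],
    [51.5,-4.4,0,0,0,0,0],
  ],
)

```text
time_s: 5.4
position: [0.4124, 0.2584, 0.1911]
tool_rot: [[-0.001, 1.0, 0.001], [1.0, 0.001, 0.0], [0.0, 0.001, -1.0]]
ft_force: [1.0, 0.7, -1.0]
grip_width: 0.0202
gripper_force: 29.6
```

```bash
python3 - <<'E'
from h import *
im=get_image("side");save(im,"s1.png",(180,80,440,280),3)
im=get_image("top");whiteobjs(im)
s=telemetry.observe();print(s["position"],s["ft_force"],s["grip_width"])
E
```

```text
[ 571.5 -293.1] [30.2 21.2] z 0.0578 px [409. 181.] 59
[431.1  36.2] [100.3  98.7] z 0.0767 px [300. 230.] 912
[ 446.5 -312.6] [37.7 36.1] z 0.0688 px [417. 222.] 143
[412.1 251.1] [100.   92.1] z 0.0767 px [228. 238.] 819
[ 423.1 -237.8] [36.7 35.9] z 0.0687 px [392. 231.] 136
[ 423.  -388.1] [35.9 35.8] z 0.0687 px [443. 230.] 141
[295.2 401.8] [36.4 60.3] z 0.0828 px [178. 278.] 239
[0.41179729 0.26028563 0.19087159] [ 0.43280616 -0.85206144 -0.54046116] 0.02042090006434445
```

View pics/s1.png

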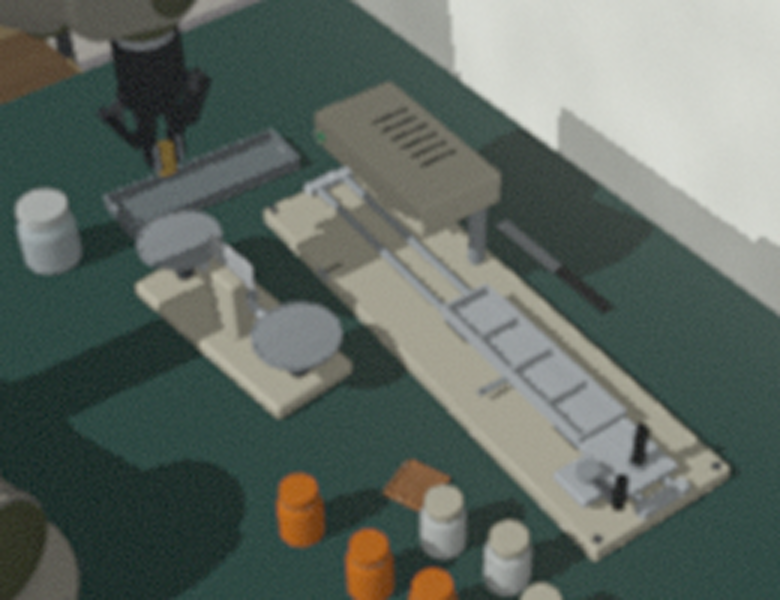

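The weight hangs upright in the fingers (165,157 in the crop), above the left pan. Lowering it.

Emit:
apply_moves(
  series=[
    [0,0,50,0,0,0,0],
    [0,0,40,0,0,0,0],
    [0,0,8,0,0,0,0],
    [0,0,3,0,0,0,0],
    [0,0,3,0,0,0,0],
    [0,0,3,0,0,0,0],
    [0,0,3,0,0,0,0],
    [0,0,3,0,0,0,0],
    [0,0,0,0,0,0,0],
    [0,0,0,0,0,0,0],
  ],
)

```text
time_s: 6.75
position: [0.413, 0.2567, 0.0774]
tool_rot: [[-0.0, 1.0, -0.0], [1.0, 0.0, -0.0], [-0.0, -0.0, -1.0]]
ft_force: [0.5, -0.3, -0.8]
grip_width: 0.0207
gripper_force: 29.7
```

Emit:
apply_moves(
  series=[
    [0,0,1.5,0,0,0,0],
    [0,0,0,0,0,0,0],
    [0,0,0,0,0,0,0.4],
    [0,0,0,0,0,0,0.5],
    [0,0,0,0,0,0,0.5],
    [0,0,-5,0,0,0,0.6],
    [0,0,-20,0,0,0,0.7],
    [0,0,-50,0,0,0,0.8],
    [0,0,-60,0,0,0,0.8],
  ],
)

```text
time_s: 7.88
position: [0.4124, 0.2565, 0.2122]
tool_rot: [[-0.0, 1.0, -0.002], [1.0, 0.0, -0.001], [-0.001, -0.002, -1.0]]
ft_force: [1.2, 0.7, -0.2]
grip_width: 0.0683
gripper_force: 0.0
```

```bash
cat >> h.py <<'E'
def pans():
    r=[]
    im=get_image("top");C=cloud(im)
    for x,y in((.4125,.2555),(.4315,.0365)):
        d=np.hypot(C[...,0]-x,C[...,1]-y);z=C[...,2]
        r.append(np.median(z[(d>.026)&(d<.044)&(z>.05)&(z<.1)]).round(4) if ((d>.026)&(d<.044)&(z>.05)&(z<.1)).sum() else None)
    q=cloud(im);w=q[(np.hypot(q[...,0]-.4125,q[...,1]-.2555)<.03)&(q[...,2]>.1-.005)&(q[...,2]<.135)]
    print("pans L,R",r,"weight",w.mean(0).round(4) if len(w) else None,len(w));return im
E
python3 - <<'E'
from h import *
im=pans();s=telemetry.observe();print(s["position"])
im=get_image("wrist");C=cloud(im,s);P=C[(np.hypot(C[...,0]-.413,C[...,1]-.256)<.02)&(C[...,2]>.09)&(C[...,2]<.12)];print(len(P),P.mean(0) if len(P) else 0)
E
```

```text
pans L,R [np.float64(0.0655), np.float64(0.0876)] weight [0.4127 0.2544 0.099 ] 47
[0.41510219 0.25751495 0.220328  ]
581 [0.41439251 0.25575916 0.10101241]
```

The weight stands on the left pan: left is down at 67 mm, right is up. Moving over bottle 1.

Emit:
apply_moves(
  series=[
    [-55,1.4,0,0,0,0,0.8],
    [-55,1.4,0,0,0,0,0.8],
    [-55,1.4,0,0,0,0,0.8],
    [-55,1.4,0,0,0,0,0.8],
    [-55,1.4,0,0,0,0,0.8],
    [-55,1.4,0,0,0,0,0.8],
    [-55,1.4,0,0,0,0,0.8],
    [-55,1.4,0,0,0,0,0.8],
    [-55,1.4,0,0,0,0,0.8],
    [0,0,0,0,0,0,0.8],
    [0,0,0,0,0,0,0.8],
  ],
)

```text
time_s: 9.35
position: [0.4255, -0.2378, 0.2104]
tool_rot: [[-0.0, 1.0, -0.001], [1.0, 0.0, 0.001], [0.001, -0.001, -1.0]]
ft_force: [0.2, -0.2, -0.8]
grip_width: 0.0684
gripper_force: 0.0
```

```bash
python3 - <<'E'
from h import *
s=telemetry.observe();im=get_image("wrist");print(s["position"],s["tool_rot"].round(4).tolist());whiteobjs(im,s)
E
```

```text
[ 0.42547771 -0.23779807  0.21042543] [[-0.0002, 1.0, -0.0007], [1.0, 0.0002, 0.0009], [0.0009, -0.0007, -1.0]]
[ 425.2 -238.8] [37.4 37.3] z 0.0703 px [320. 186.] 1552
[ 575.3 -303.4] [25.3 51.6] z 0.0592 px [478. 239.] 644
[ 448.5 -312.7] [37.8 37. ] z 0.0702 px [345. 263.] 1390
[ 424.7 -388.5] [37.6 37.4] z 0.07 px [319. 331.] 1258
```

Emit:
apply_moves(
  series=[
    [-0.8,0,50,0,0,0,0.8],
    [0,0,60,0,0,0,0.8],
    [0,0,50,0,0,0,0.8],
    [0,0,32,0,0,0,0.8],
    [0,0,0,0,0,0,0.8],
    [0,0,0,0,0,0,0],
    [0,0,0,0,0,0,0],
    [0,0,0,0,0,0,0],
    [0,0,0,0,0,0,0],
  ],
)

```text
time_s: 10.52
position: [0.4265, -0.2393, 0.0205]
tool_rot: [[-0.001, 1.0, 0.002], [1.0, 0.001, -0.002], [-0.002, 0.002, -1.0]]
ft_force: [0.2, 3.4, 7.6]
grip_width: 0.0455
gripper_force: 31.3
```

Emit:
apply_moves(
  series=[
    [0,0,-20,0,0,0,0],
    [0,0,-50,0,0,0,0],
    [0,0,-60,0,0,0,0],
    [0,0,-42,0,0,0,0],
    [55,1.4,0,0,0,0,0],
    [55,1.4,0,0,0,0,0],
    [55,1.4,0,0,0,0,0],
    [55,1.4,0,0,0,0,0],
    [55,1.4,0,0,0,0,0],
    [0,0,0,0,0,0,0],
  ],
)

```text
time_s: 11.78
position: [0.432, 0.0389, 0.1917]
tool_rot: [[-0.006, 1.0, 0.002], [1.0, 0.006, 0.0], [0.0, 0.002, -1.0]]
ft_force: [0.3, -0.7, -0.7]
grip_width: 0.0453
gripper_force: 31.2
```

```bash
python3 - <<'E'
from h import *
s=telemetry.observe();print(s["position"],s["ft_force"],s["grip_width"])
im=get_image("side");save(im,"s2.png",(180,80,440,280),3)
E
```

```text
[0.43201015 0.03894914 0.19174811] [ 0.28648991 -0.66162496 -0.69001194] 0.04529507675229557
```

View pics/s2.png

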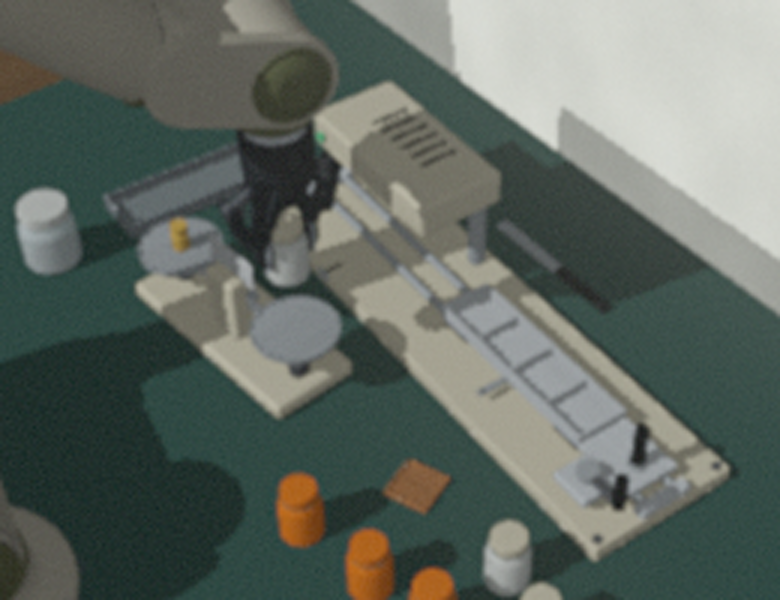

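The bottle hangs upright at (288,250) above the right pan, and the weight is on the left pan. Lowering it and releasing.

Emit:
apply_moves(
  series=[
    [0,0,40,0,0,0,0],
    [0,0,34,0,0,0,0],
    [0,0,0,0,0,0,0],
    [0,0,2,0,0,0,0],
    [0,0,2,0,0,0,0],
    [0,0,2,0,0,0,0],
    [0,0,0,0,0,0,0],
  ],
)

```text
time_s: 12.7
position: [0.4327, 0.0359, 0.111]
tool_rot: [[-0.001, 1.0, 0.0], [1.0, 0.001, -0.0], [-0.0, 0.0, -1.0]]
ft_force: [-0.2, 0.7, -1.2]
grip_width: 0.0452
gripper_force: 31.2
```

Emit:
apply_moves(
  series=[
    [0,0,0,0,0,0,0.65],
    [0,0,0,0,0,0,0.7],
    [0,0,0,0,0,0,0.8],
    [0,0,0,0,0,0,0.8],
    [0,0,-30,0,0,0,0.8],
    [0,0,-40,0,0,0,0.8],
    [0,0,0,0,0,0,0.8],
    [0,0,0,0,0,0,0.8],
    [0,0,0,0,0,0,0.8],
    [0,0,0,0,0,0,0.8],
    [0,0,0,0,0,0,0.8],
    [0,0,0,0,0,0,0.8],
  ],
)

```text
time_s: 14.2
position: [0.4326, 0.0359, 0.1807]
tool_rot: [[-0.001, 1.0, -0.0], [1.0, 0.001, 0.0], [0.0, -0.0, -1.0]]
ft_force: [-0.2, 0.3, -0.6]
grip_width: 0.068
gripper_force: 0.0
```

```bash
cat >> h.py <<'E'
def weigh():
    s=telemetry.observe();pans();im=get_image("wrist");print(s["time_s"],s["position"]);C=cloud(im,s)
    P=C[(np.hypot(C[...,0]-.4325,C[...,1]-.037)<.025)&(C[...,2]>.12)&(C[...,2]<.175)];print("bottle top",len(P),np.median(P,0) if len(P) else 0)
    whiteobjs(im,s,.12,.175)
E
python3 -c "
from h import *
weigh();whiteobjs(get_image('top'))"
```

```text
pans L,R [np.float64(0.0847), np.float64(0.0689)] weight [0.4131 0.253  0.1148] 61
14.2 [0.43262024 0.03588056 0.18067923]
bottle top 3711 [0.43374363 0.04009544 0.13979329]
[423.2 130.7] [ 3.1 48. ] z 0.1351 px [301.  51.] 653
[612.3  72.1] [ 7.4 65.2] z 0.1309 px [629. 179.] 1869
[434.1  37.7] [38.8 38.9] z 0.1398 px [321. 222.] 3711
[ 571.3 -296. ] [35.5 21.3] z 0.0577 px [409. 181.] 61
[466.6  18.2] [45.  21.1] z 0.0684 px [305. 218.] 78
[ 447.2 -313.1] [35.6 37.6] z 0.0684 px [417. 222.] 141
[411.2 255.8] [ 99.6 100.3] z 0.0851 px [226. 239.] 854
[ 422.7 -388.1] [36.  36.6] z 0.0683 px [443. 230.] 142
[308.8 404.1] [62.5 62.6] z 0.0827 px [178. 274.] 439
```

Emit:
apply_moves(
  series=[
    [0,0,0,0,0,0,0.8],
    [0,0,0,0,0,0,0.8],
    [0,0,0,0,0,0,0.8],
    [0,0,0,0,0,0,0.8],
    [0,0,0,0,0,0,0.8],
    [0,0,0,0,0,0,0.8],
    [0,0,0,0,0,0,0.8],
    [0,0,0,0,0,0,0.8],
    [0,0,0,0,0,0,0.8],
    [0,0,0,0,0,0,0.8],
    [0,0,0,0,0,0,0.8],
    [0,0,0,0,0,0,0.8],
  ],
)

```text
time_s: 15.85
position: [0.4327, 0.0359, 0.1808]
tool_rot: [[-0.001, 1.0, 0.0], [1.0, 0.001, 0.0], [0.0, 0.0, -1.0]]
ft_force: [-0.5, 0.0, -0.5]
grip_width: 0.0679
gripper_force: 0.0
```

```bash
python3 -c "
from h import *
weigh()
im=get_image('wrist');s=telemetry.observe()
save(im,'w2.png')
# sealer rows seen in the initial top picture: rail direction & cell divider walls
t=np.load('top0.npy',allow_pickle=True).item()
for n,u,v,z in (('pointer tip',504/3.3+200,235/3.3+115,.03),('mark',207/3.3+200,250/3.3+115,.02),('knob',752/3.3+200,217/3.3+115,.094),('handle',708/3.3+200,152/3.3+115,.1),('pivot',688/3.3+200,214/3.3+115,.06)): print(n,px(t,u,v,z).round(4))
for n,u,v in (('cellTL',374,120),('cellTR',640,123),('cellBR',640,190),('cellBL',374,188),('d1',441,150),('d2',506,150),('d3',571,150)): print(n,px(t,u/3.3+200,v/3.3+115,.051).round(4))
"
```

```text
pans L,R [np.float64(0.0874), np.float64(0.0661)] weight [0.4132 0.2524 0.1166] 59
15.85 [0.43267358 0.0358962  0.18084986]
bottle top 3371 [0.43381032 0.03899439 0.13751828]
[423.2 130.9] [ 3.2 48.4] z 0.1351 px [301.  51.] 658
[612.4  72.3] [ 7.8 65.8] z 0.131 px [629. 179.] 1899
[434.   36.7] [37.6 37.4] z 0.1375 px [321. 222.] 3371
pointer tip [ 0.5603 -0.1258  0.03  ]
mark [0.554  0.1546 0.02  ]
knob [ 0.5667 -0.3403  0.094 ]
handle [ 0.6242 -0.3025  0.1   ]
pivot [ 0.5733 -0.2911  0.06  ]
cellTL [ 0.6682 -0.0082  0.051 ]
cellTR [ 0.6584 -0.2517  0.051 ]
cellBR [ 0.597  -0.2499  0.051 ]
cellBL [ 0.6054 -0.0067  0.051 ]
d1 [ 0.6387 -0.0691  0.051 ]
d2 [ 0.6371 -0.1287  0.051 ]
d3 [ 0.6354 -0.1881  0.051 ]
```

The right pan is on its lower stop (bottle top 137.5), so bottle 1 is heavier and goes to the carriage. I pick it up and take it over the third cell at about (634,-159.5).

Emit:
apply_moves(
  series=[
    [0.9,1.3,50,0,0,0,0.8],
    [0,0,45,0,0,0,0.8],
    [0,0,0,0,0,0,0.8],
    [0,0,0,0,0,0,0],
    [0,0,0,0,0,0,0],
    [0,0,0,0,0,0,0],
    [0,0,0,0,0,0,0],
  ],
)

```text
time_s: 16.88
position: [0.4349, 0.0366, 0.0874]
tool_rot: [[-0.0, 1.0, 0.003], [1.0, 0.0, -0.001], [-0.001, 0.003, -1.0]]
ft_force: [-0.7, 1.2, 8.1]
grip_width: 0.0451
gripper_force: 31.6
```

Emit:
apply_moves(
  series=[
    [0,0,-20,0,0,0,0],
    [0,0,-40,0,0,0,0],
    [0,0,-40,0,0,0,0],
    [-39.3,40,0,0,0,0,0],
    [-39.3,40,0,0,0,0,0],
    [-39.3,40,0,0,0,0,0],
    [-39.3,40,0,0,0,0,0],
    [-39.3,40,0,0,0,0,0],
    [0,0,0,0,0,0,0],
    [0,0,0,0,0,0,0],
    [0,0,0,0,0,0,0],
  ],
)

```text
time_s: 18.25
position: [0.6335, -0.1586, 0.1866]
tool_rot: [[-0.001, 1.0, 0.0], [1.0, 0.001, -0.0], [-0.0, 0.0, -1.0]]
ft_force: [-0.5, -0.1, -0.6]
grip_width: 0.0449
gripper_force: 31.3
```

```bash
python3 -c "
from h import *
s=telemetry.observe();im=get_image('wrist');print(s['position'],s['grip_width'],s['ft_force']);save(im,'w3.png')
for n,p in (('TL',(.638-.033,-.0375,.052)),('c3',(.634,-.1595,.037)),('d23',(.635,-.129,.05)),('d12',(.637,-.068,.05))): print(n,proj(im,p,s))
C=cloud(im,s);np.save('Cw3.npy',C)
z=C[...,2];m=(z>.049)&(z<.054)&(C[...,0]>.58)&(C[...,0]<.7);P=C[m];print(m.sum(),cv2.minAreaRect((P[:,:2]*1000).astype(np.float32)))
pans()
"
```

```text
[ 0.63352695 -0.15862428  0.18664736] 0.04488053191817112 [-0.46441678 -0.13026116 -0.5975708 ]
TL (np.float64(281.1702612042506), np.float64(29.59423933414618))
c3 (np.float64(320.32219667770704), np.float64(184.7389655971624))
d23 (np.float64(321.50985509223136), np.float64(152.5871967052212))
d12 (np.float64(324.2111253508202), np.float64(73.7006402916252))
2446 ((631.7916259765625, -150.65853881835938), (271.121826171875, 74.17404174804688), 84.95841217041016)
pans L,R [np.float64(0.0655), np.float64(0.0875)] weight [0.4142 0.2553 0.0998] 36
```

View pics/w3.png

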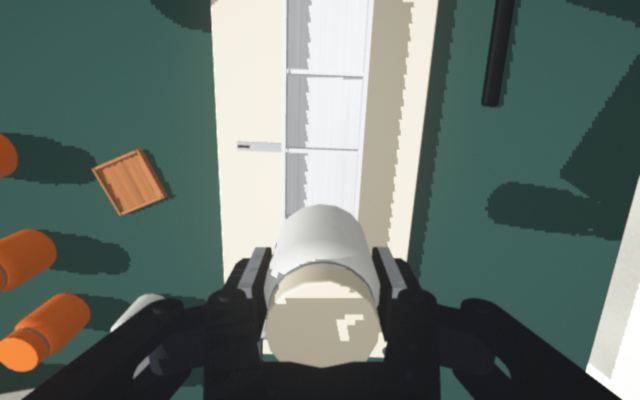

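The wrist view shows the bottle upright. The dividers at rows 73 and 150, columns 285–362, agree with my model to about 1 mm. Lowering into the third cell.

Emit:
apply_moves(
  series=[
    [0,1,50,0,0,0,0],
    [0,0,50,0,0,0,0],
    [0,0,24,0,0,0,0],
    [0,0,2,0,0,0,0],
    [0,0,2,0,0,0,0],
    [0,0,1.5,0,0,0,0],
    [0,0,0,0,0,0,0],
  ],
)

```text
time_s: 19.23
position: [0.6354, -0.1597, 0.0572]
tool_rot: [[-0.001, 1.0, 0.001], [1.0, 0.001, -0.001], [-0.001, 0.001, -1.0]]
ft_force: [0.2, -0.5, 1.2]
grip_width: 0.0451
gripper_force: 32.1
```

Emit:
apply_moves(
  series=[
    [0,0,0,0,0,0,0.65],
    [0,0,0,0,0,0,0.8],
    [0,0,0,0,0,0,0.8],
    [0,0,-30,0,0,0,0.8],
    [0,0,-50,0,0,0,0.8],
    [0,0,-60,0,0,0,0.8],
    [0,0,0,0,0,0,0.8],
  ],
)

```text
time_s: 20.1
position: [0.6366, -0.1602, 0.2018]
tool_rot: [[-0.001, 1.0, 0.009], [1.0, 0.001, -0.004], [-0.004, 0.009, -1.0]]
ft_force: [0.4, 0.3, -0.7]
grip_width: 0.0683
gripper_force: 0.0
```

```bash
python3 -c "
from h import *
s=telemetry.observe();im=get_image('wrist');print(s['position'],s['time_s'])
whiteobjs(im,s,.095,.12);whiteobjs(im,s,.06,.08);print('top');whiteobjs(get_image('top'))
"
```

```text
[ 0.63661713 -0.16024719  0.20180037] 20.1
[ 637.  -159.8] [37.5 37.3] z 0.1073 px [319. 199.] 2134
[ 636.  -143.5] [40.8 12.6] z 0.0704 px [318. 165.] 196
top
[ 626.3 -145.4] [38.1 11.5] z 0.0827 px [360. 164.] 36
[ 571.7 -290.5] [23.9 23.9] z 0.0578 px [408. 180.] 56
[446.3  59.6] [114.1  98.5] z 0.0872 px [295. 229.] 657
[ 447.1 -312.9] [35.7 37.1] z 0.0682 px [417. 222.] 142
[422.2 256.5] [ 77.7 100.3] z 0.0657 px [227. 234.] 589
[ 422.5 -388.4] [35.9 36.6] z 0.0685 px [443. 230.] 141
[309.3 404.7] [62.9 64.3] z 0.0827 px [178. 274.] 435
```

Bottle 1 stands in the third cell (top at 107 mm). Now bottle 2.

Emit:
apply_moves(
  series=[
    [-30.6,-37.3,0,0,0,0,0.8],
    [-30.6,-37.3,0,0,0,0,0.8],
    [-30.6,-37.3,0,0,0,0,0.8],
    [-30.6,-37.3,0,0,0,0,0.8],
    [-30.6,-37.3,0,0,0,0,0.8],
    [0,0,0,0,0,0,0.8],
    [0,0,0,0,0,0,0.8],
  ],
)

```text
time_s: 21.08
position: [0.4486, -0.3122, 0.1953]
tool_rot: [[-0.0, 1.0, -0.001], [1.0, 0.0, 0.002], [0.002, -0.001, -1.0]]
ft_force: [0.2, 0.3, -0.7]
grip_width: 0.0682
gripper_force: 0.0
```

```bash
python3 -c "
from h import *
s=telemetry.observe();im=get_image('wrist');print(s['position'],s['time_s'])
whiteobjs(im,s,.06,.08)
"
```

```text
[ 0.44861906 -0.31223075  0.1952938 ] 21.075
[ 628.8 -179.3] [ 5.4 28.1] z 0.0697 px [572.   9.] 495
[ 448.4 -313.2] [37.1 37.2] z 0.0704 px [320. 191.] 1658
[ 425.1 -388.4] [37.1 37.5] z 0.0702 px [293. 273.] 1443
```

Emit:
apply_moves(
  series=[
    [-1,0,50,0,0,0,0.8],
    [0,0,60,0,0,0,0.8],
    [0,0,50,0,0,0,0.8],
    [0,0,17,0,0,0,0.8],
    [0,0,0,0,0,0,0.8],
    [0,0,0,0,0,0,0],
    [0,0,0,0,0,0,0],
    [0,0,0,0,0,0,0],
    [0,0,0,0,0,0,0],
  ],
)

```text
time_s: 22.25
position: [0.4493, -0.3139, 0.0205]
tool_rot: [[-0.0, 1.0, 0.002], [1.0, 0.0, -0.001], [-0.001, 0.002, -1.0]]
ft_force: [2.0, 0.9, 6.5]
grip_width: 0.0447
gripper_force: 31.4
```

Emit:
apply_moves(
  series=[
    [0,0,-20,0,0,0,0],
    [0,0,-50,0,0,0,0],
    [0,0,-60,0,0,0,0],
    [0,0,-42,0,0,0,0],
    [50,-2.1,0,0,0,0,0],
    [50,-2.1,0,0,0,0,0],
    [50,-2.1,0,0,0,0,0],
    [50,-2.1,0,0,0,0,0],
    [50,-2.1,0,0,0,0,0],
    [50,-2.1,0,0,0,0,0],
    [50,-2.1,0,0,0,0,0],
    [0,0,0,0,0,0,0],
  ],
)

```text
time_s: 23.75
position: [0.4329, 0.0389, 0.1915]
tool_rot: [[-0.005, 1.0, -0.0], [1.0, 0.005, 0.0], [0.0, -0.0, -1.0]]
ft_force: [0.3, -0.2, -1.5]
grip_width: 0.0454
gripper_force: 31.4
```

```bash
python3 -c "
from h import *
pans();s=telemetry.observe();print(s['position'],s['grip_width'],s['time_s'])
"
```

```text
pans L,R [np.float64(0.0654), np.float64(0.0871)] weight [0.4128 0.2549 0.0991] 46
[0.43334145 0.03735262 0.1915052 ] 0.04535083228683719 23.8
```

Same position as before, so I repeat the lowering, release, and wait longer for the beam to settle.

Emit:
apply_moves(
  series=[
    [0,0,40,0,0,0,0],
    [0,0,34,0,0,0,0],
    [0,0,0,0,0,0,0],
    [0,0,2,0,0,0,0],
    [0,0,2,0,0,0,0],
    [0,0,2,0,0,0,0],
    [0,0,0,0,0,0,0],
    [0,0,0,0,0,0,0.65],
    [0,0,0,0,0,0,0.7],
    [0,0,0,0,0,0,0.8],
    [0,0,0,0,0,0,0.8],
  ],
)

```text
time_s: 25.18
position: [0.4338, 0.0363, 0.1114]
tool_rot: [[-0.0, 1.0, 0.0], [1.0, 0.0, -0.0], [-0.0, 0.0, -1.0]]
ft_force: [-0.6, 0.3, 0.2]
grip_width: 0.0686
gripper_force: 0.0
```

Emit:
apply_moves(
  series=[
    [0,0,-30,0,0,0,0.8],
    [0,0,-40,0,0,0,0.8],
    [0,0,0,0,0,0,0.8],
    [0,0,0,0,0,0,0.8],
    [0,0,0,0,0,0,0.8],
    [0,0,0,0,0,0,0.8],
    [0,0,0,0,0,0,0.8],
    [0,0,0,0,0,0,0.8],
    [0,0,0,0,0,0,0.8],
    [0,0,0,0,0,0,0.8],
    [0,0,0,0,0,0,0.8],
    [0,0,0,0,0,0,0.8],
  ],
)

```text
time_s: 26.68
position: [0.4338, 0.0363, 0.1813]
tool_rot: [[-0.001, 1.0, 0.0], [1.0, 0.001, -0.0], [-0.0, 0.0, -1.0]]
ft_force: [-0.2, -0.0, 0.8]
grip_width: 0.0682
gripper_force: 0.0
```

Emit:
apply_moves(
  series=[
    [0,0,0,0,0,0,0.8],
    [0,0,0,0,0,0,0.8],
    [0,0,0,0,0,0,0.8],
    [0,0,0,0,0,0,0.8],
    [0,0,0,0,0,0,0.8],
    [0,0,0,0,0,0,0.8],
    [0,0,0,0,0,0,0.8],
    [0,0,0,0,0,0,0.8],
  ],
)

```text
time_s: 27.68
position: [0.4338, 0.0363, 0.1813]
tool_rot: [[-0.0, 1.0, 0.0], [1.0, 0.0, 0.0], [0.0, 0.0, -1.0]]
ft_force: [-0.0, -0.1, -0.1]
grip_width: 0.0682
gripper_force: 0.0
```

```bash
python3 -c "
from h import *
weigh()"
```

```text
pans L,R [np.float64(0.0876), np.float64(0.0657)] weight [0.4133 0.2526 0.1169] 60
27.675 [0.4337589  0.03627926 0.18131695]
bottle top 3326 [0.43546533 0.03934732 0.13724596]
[423.2 131.1] [ 3.1 49. ] z 0.1351 px [299.  52.] 664
[613.  75.] [ 6.8 71. ] z 0.1317 px [628. 178.] 2192
[435.4  37.1] [37.6 37.6] z 0.1372 px [322. 222.] 3325
```

Heavier again, so it goes in the second cell.

Emit:
apply_moves(
  series=[
    [0.8,1.3,50,0,0,0,0.8],
    [0,0,45,0,0,0,0.8],
    [0,0,0,0,0,0,0.8],
    [0,0,0,0,0,0,0],
    [0,0,0,0,0,0,0],
    [0,0,0,0,0,0,0],
    [0,0,0,0,0,0,0],
  ],
)

```text
time_s: 28.65
position: [0.436, 0.0369, 0.0879]
tool_rot: [[-0.001, 1.0, 0.003], [1.0, 0.001, -0.001], [-0.001, 0.003, -1.0]]
ft_force: [-2.1, -0.2, 8.1]
grip_width: 0.0453
gripper_force: 31.6
```

Emit:
apply_moves(
  series=[
    [0,0,-20,0,0,0,0],
    [0,0,-40,0,0,0,0],
    [0,0,-40,0,0,0,0],
    [-27.1,40.4,0,0,0,0,0],
    [-27.1,40.4,0,0,0,0,0],
    [-27.1,40.4,0,0,0,0,0],
    [-27.1,40.4,0,0,0,0,0],
    [-27.1,40.4,0,0,0,0,0],
    [0,0,0,0,0,0,0],
    [0,0,0,0,0,0,0],
    [0,0,0,0,0,0,0],
  ],
)

```text
time_s: 30.02
position: [0.6365, -0.0976, 0.1871]
tool_rot: [[-0.001, 1.0, 0.0], [1.0, 0.001, -0.0], [-0.0, 0.0, -1.0]]
ft_force: [-0.1, -0.7, -1.5]
grip_width: 0.0451
gripper_force: 31.6
```

```bash
python3 -c "
from h import *
im=pans();s=telemetry.observe();print(s['position'],s['grip_width'],s['time_s']);whiteobjs(im)
"
```

```text
pans L,R [np.float64(0.0655), np.float64(0.0874)] weight [0.4125 0.2547 0.0996] 46
[ 0.63659157 -0.09761709  0.18703354] 0.045005762860394614 30.075
[ 572.3 -290.7] [23.4 21. ] z 0.0575 px [408. 180.] 55
[435.3  87. ] [39.  79.2] z 0.0858 px [283. 227.] 104
[411.7 255.3] [98.7 99.8] z 0.0657 px [227. 238.] 821
[ 423.1 -387.9] [35.3 37.4] z 0.0686 px [443. 230.] 141
[313.6 412.8] [44.8 63.4] z 0.0829 px [175. 273.] 295
```

Emit:
apply_moves(
  series=[
    [-0.5,0.5,50,0,0,0,0],
    [0,0,50,0,0,0,0],
    [0,0,24,0,0,0,0],
    [0,0,2,0,0,0,0],
    [0,0,2,0,0,0,0],
    [0,0,1.5,0,0,0,0],
    [0,0,0,0,0,0,0],
  ],
)

```text
time_s: 30.95
position: [0.638, -0.0989, 0.0577]
tool_rot: [[-0.001, 1.0, 0.002], [1.0, 0.001, -0.0], [-0.0, 0.002, -1.0]]
ft_force: [0.3, -0.0, 0.1]
grip_width: 0.0451
gripper_force: 32.5
```

Emit:
apply_moves(
  series=[
    [0,0,0,0,0,0,0.65],
    [0,0,0,0,0,0,0.8],
    [0,0,0,0,0,0,0.8],
    [0,0,-30,0,0,0,0.8],
    [0,0,-50,0,0,0,0.8],
    [0,0,-60,0,0,0,0.8],
    [0,0,0,0,0,0,0.8],
  ],
)

```text
time_s: 31.82
position: [0.6392, -0.0993, 0.2022]
tool_rot: [[-0.001, 1.0, 0.01], [1.0, 0.001, -0.003], [-0.003, 0.01, -1.0]]
ft_force: [0.7, 0.2, -1.1]
grip_width: 0.0685
gripper_force: 0.0
```

```bash
python3 -c "
from h import *
s=telemetry.observe();im=get_image('wrist');print(s['position'],s['time_s'])
whiteobjs(im,s,.095,.12);print('top');whiteobjs(get_image('top'))
"
```

```text
[ 0.6392489  -0.09928575  0.20219217] 31.825
[639.7 -99. ] [37.  37.5] z 0.1073 px [319. 199.] 2121
[ 637.  -159.5] [37.1 37.5] z 0.1072 px [316. 272.] 1891
top
[ 571.5 -289.9] [23.9 21. ] z 0.0583 px [408. 181.] 51
[435.  101.4] [ 48.1 100.4] z 0.0836 px [279. 227.] 126
[411.7 255.1] [99.5 98.5] z 0.0657 px [227. 238.] 820
[ 422.8 -388. ] [35.9 37. ] z 0.0689 px [443. 230.] 142
[312.8 413.1] [44.6 64.1] z 0.083 px [175. 273.] 292
```

Emit:
apply_moves(
  series=[
    [-41.3,-30.4,0,0,0,0,0.8],
    [-41.3,-30.4,0,0,0,0,0.8],
    [-41.3,-30.4,0,0,0,0,0.8],
    [-41.3,-30.4,0,0,0,0,0.8],
    [-41.3,-30.4,0,0,0,0,0.8],
    [-41.3,-30.4,0,0,0,0,0.8],
    [-41.3,-30.4,0,0,0,0,0.8],
    [0,0,0,0,0,0,0.8],
    [0,0,0,0,0,0,0.8],
  ],
)

```text
time_s: 33.05
position: [0.4248, -0.3874, 0.1956]
tool_rot: [[-0.0, 1.0, -0.001], [1.0, 0.0, 0.002], [0.002, -0.001, -1.0]]
ft_force: [0.9, 0.4, -0.6]
grip_width: 0.068
gripper_force: 0.0
```

```bash
python3 -c "
from h import *
s=telemetry.observe();im=get_image('wrist');print(s['position'],s['time_s'])
whiteobjs(im,s,.06,.08)
"
```

```text
[ 0.42479849 -0.38742873  0.19555546] 33.05
[ 424.6 -388.6] [37.3 37. ] z 0.0703 px [320. 192.] 1659
```

Emit:
apply_moves(
  series=[
    [-1.2,0,50,0,0,0,0.8],
    [0,0,60,0,0,0,0.8],
    [0,0,50,0,0,0,0.8],
    [0,0,17,0,0,0,0.8],
    [0,0,0,0,0,0,0.8],
    [0,0,0,0,0,0,0],
    [0,0,0,0,0,0,0],
    [0,0,0,0,0,0,0],
    [0,0,0,0,0,0,0],
  ],
)

```text
time_s: 34.22
position: [0.4256, -0.3895, 0.0211]
tool_rot: [[-0.0, 1.0, 0.002], [1.0, 0.0, -0.002], [-0.002, 0.002, -1.0]]
ft_force: [1.3, 1.6, 7.1]
grip_width: 0.0451
gripper_force: 31.4
```

Emit:
apply_moves(
  series=[
    [0,0,-20,0,0,0,0],
    [0,0,-50,0,0,0,0],
    [0,0,-60,0,0,0,0],
    [0,0,-42,0,0,0,0],
    [53.2,1.1,0,0,0,0,0],
    [53.2,1.1,0,0,0,0,0],
    [53.2,1.1,0,0,0,0,0],
    [53.2,1.1,0,0,0,0,0],
    [53.2,1.1,0,0,0,0,0],
    [53.2,1.1,0,0,0,0,0],
    [53.2,1.1,0,0,0,0,0],
    [53.2,1.1,0,0,0,0,0],
  ],
)

```text
time_s: 35.72
position: [0.4332, 0.038, 0.1922]
tool_rot: [[-0.0, 1.0, 0.001], [1.0, 0.0, -0.0], [-0.0, 0.001, -1.0]]
ft_force: [1.0, -0.2, -1.6]
grip_width: 0.0448
gripper_force: 31.3
```

```bash
python3 -c "
from h import *
pans();s=telemetry.observe();print(s['position'],s['grip_width'],s['time_s'])
"
```

```text
pans L,R [np.float64(0.0657), np.float64(0.0877)] weight [0.4128 0.2547 0.0996] 46
[0.43224831 0.04301244 0.19218752] 0.0450767991732826 35.775
```

Emit:
apply_moves(
  series=[
    [0,0,0,0,0,0,0],
    [0,0,40,0,0,0,0],
    [0,0,34,0,0,0,0],
    [0,0,0,0,0,0,0],
    [0,0,2,0,0,0,0],
    [0,0,2,0,0,0,0],
    [0,0,2,0,0,0,0],
    [0,0,0,0,0,0,0],
    [0,0,0,0,0,0,0.65],
    [0,0,0,0,0,0,0.7],
    [0,0,0,0,0,0,0.8],
    [0,0,0,0,0,0,0.8],
  ],
)

```text
time_s: 37.28
position: [0.4336, 0.0364, 0.1119]
tool_rot: [[-0.0, 1.0, 0.0], [1.0, 0.0, -0.0], [-0.0, 0.0, -1.0]]
ft_force: [-0.3, -0.5, -0.0]
grip_width: 0.0684
gripper_force: 0.0
```

Emit:
apply_moves(
  series=[
    [0,0,-30,0,0,0,0.8],
    [0,0,-40,0,0,0,0.8],
    [0,0,0,0,0,0,0.8],
    [0,0,0,0,0,0,0.8],
    [0,0,0,0,0,0,0.8],
    [0,0,0,0,0,0,0.8],
    [0,0,0,0,0,0,0.8],
    [0,0,0,0,0,0,0.8],
    [0,0,0,0,0,0,0.8],
    [0,0,0,0,0,0,0.8],
    [0,0,0,0,0,0,0.8],
    [0,0,0,0,0,0,0.8],
  ],
)

```text
time_s: 38.78
position: [0.4336, 0.0364, 0.1818]
tool_rot: [[-0.0, 1.0, 0.0], [1.0, 0.0, 0.0], [0.0, 0.0, -1.0]]
ft_force: [0.5, 0.5, -0.4]
grip_width: 0.0683
gripper_force: 0.0
```

Emit:
apply_moves(
  series=[
    [0,0,0,0,0,0,0.8],
    [0,0,0,0,0,0,0.8],
    [0,0,0,0,0,0,0.8],
    [0,0,0,0,0,0,0.8],
    [0,0,0,0,0,0,0.8],
    [0,0,0,0,0,0,0.8],
    [0,0,0,0,0,0,0.8],
    [0,0,0,0,0,0,0.8],
  ],
)

```text
time_s: 39.78
position: [0.4335, 0.0364, 0.1818]
tool_rot: [[-0.0, 1.0, -0.0], [1.0, 0.0, -0.0], [-0.0, -0.0, -1.0]]
ft_force: [0.3, -0.7, -1.0]
grip_width: 0.0686
gripper_force: 0.0
```

```bash
python3 -c "
from h import *
weigh()"
```

```text
pans L,R [np.float64(0.0878), np.float64(0.0653)] weight [0.4133 0.2524 0.1173] 60
39.775 [0.43353516 0.03637821 0.18181835]
bottle top 3316 [0.43524528 0.0392122  0.13720002]
[423.2 131.2] [ 3.1 49. ] z 0.1352 px [299.  52.] 664
[612.7  75.2] [ 7.7 71.8] z 0.1318 px [628. 177.] 2227
[434.9  36.9] [37.5 37.3] z 0.1372 px [322. 222.] 3314
```

Bottle 3 is also heavier, so it goes in the fourth cell.

Emit:
apply_moves(
  series=[
    [0.7,1.4,50,0,0,0,0.8],
    [0,0,45,0,0,0,0.8],
    [0,0,0,0,0,0,0.8],
    [0,0,0,0,0,0,0],
    [0,0,0,0,0,0,0],
    [0,0,0,0,0,0,0],
    [0,0,0,0,0,0,0],
  ],
)

```text
time_s: 40.75
position: [0.4359, 0.0369, 0.0885]
tool_rot: [[-0.001, 1.0, 0.004], [1.0, 0.001, -0.001], [-0.001, 0.004, -1.0]]
ft_force: [-0.1, -1.0, 8.6]
grip_width: 0.0453
gripper_force: 31.6
```

Emit:
apply_moves(
  series=[
    [0,0,-20,0,0,0,0],
    [0,0,-40,0,0,0,0],
    [0,0,-40,0,0,0,0],
    [-42.9,33.1,0,0,0,0,0],
    [-42.9,33.1,0,0,0,0,0],
    [-42.9,33.1,0,0,0,0,0],
    [-42.9,33.1,0,0,0,0,0],
    [-42.9,33.1,0,0,0,0,0],
    [-42.9,33.1,0,0,0,0,0],
    [0,0,0,0,0,0,0],
    [0,0,0,0,0,0,0],
    [0,0,0,0,0,0,0],
  ],
)

```text
time_s: 42.25
position: [0.6333, -0.2191, 0.1876]
tool_rot: [[-0.001, 1.0, 0.0], [1.0, 0.001, -0.0], [-0.0, 0.0, -1.0]]
ft_force: [-0.2, 0.5, -0.9]
grip_width: 0.045
gripper_force: 31.5
```

```bash
python3 -c "
from h import *
s=telemetry.observe();print(s['position'],s['grip_width'],s['time_s'])
im=get_image('wrist');save(im,'w5.png');whiteobjs(im,s,.095,.12)
im=pans();save(im,'t5.png',(160,90,480,300),2.5);whiteobjs(im)
"
```

```text
[ 0.63331043 -0.21912963  0.18764848] 0.04501006336919354 42.25
[ 639.6 -105.1] [37. 27.] z 0.1073 px [330.  23.] 2768
[ 636.8 -160.5] [36.8 37.4] z 0.1074 px [325. 120.] 2727
pans L,R [np.float64(0.0655), np.float64(0.0877)] weight [0.4125 0.2548 0.0995] 45
[631.1 -97.9] [45.4 32.1] z 0.0837 px [343. 163.] 54
[439.3  49.5] [129.4  99.1] z 0.0873 px [298. 230.] 805
[418.3 263.4] [ 78.7 101.3] z 0.0657 px [225. 236.] 655
[308.  404.8] [63.3 63.3] z 0.0825 px [178. 274.] 438
```

View pics/t5.png

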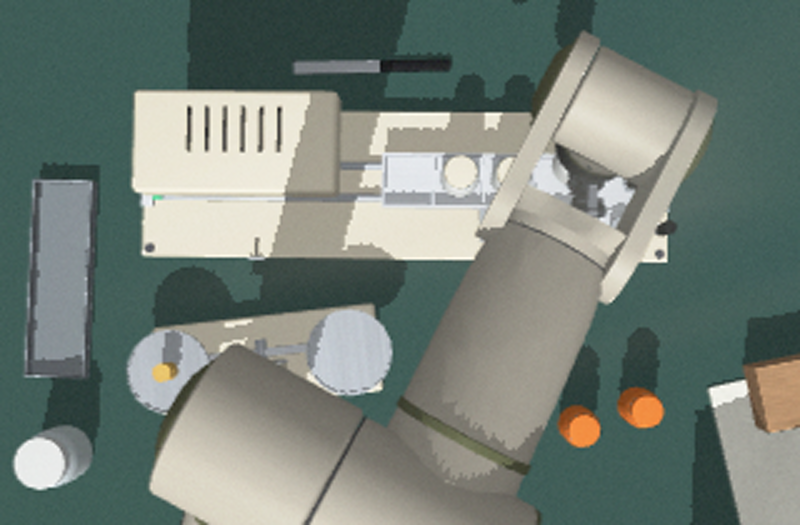

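The bottles are in cells 2 and 3 (caps at (460,173) and (507,172)), the weight is on the left pan at (163,373), and no other white bottle is in sight. Lowering into the fourth cell.

Emit:
apply_moves(
  series=[
    [-1.2,0.3,50,0,0,0,0],
    [0,0,50,0,0,0,0],
    [0,0,24,0,0,0,0],
    [0,0,2,0,0,0,0],
    [0,0,2,0,0,0,0],
    [0,0,1.5,0,0,0,0],
    [0,0,0,0,0,0,0],
  ],
)

```text
time_s: 43.22
position: [0.6343, -0.2215, 0.0582]
tool_rot: [[-0.0, 1.0, 0.001], [1.0, 0.0, -0.001], [-0.001, 0.001, -1.0]]
ft_force: [0.2, 0.2, 1.4]
grip_width: 0.0452
gripper_force: 32.4
```

Emit:
apply_moves(
  series=[
    [0,0,0,0,0,0,0.65],
    [0,0,0,0,0,0,0.8],
    [0,0,0,0,0,0,0.8],
    [0,0,-30,0,0,0,0.8],
    [0,0,-50,0,0,0,0.8],
    [0,0,-60,0,0,0,0.8],
    [40,-40,0,0,0,0,0.8],
    [40,-40,0,0,0,0,0.8],
    [0,0,0,0,0,0,0.8],
    [0,0,0,0,0,0,0.8],
    [0,0,0,0,0,0,0.8],
  ],
)

```text
time_s: 44.6
position: [0.5547, -0.1423, 0.1972]
tool_rot: [[0.0, 1.0, 0.0], [1.0, -0.0, -0.0], [-0.0, 0.0, -1.0]]
ft_force: [0.0, -0.7, -0.1]
grip_width: 0.0683
gripper_force: 0.0
```

```bash
python3 -c "
from h import *
s=telemetry.observe();print(s['position'],s['time_s'])
im=get_image('wrist');save(im,'w6.png',None,1.25);whiteobjs(im,s,.095,.12);np.save('w6.npy',dict(im=im,s=s),allow_pickle=True)
C=cloud(im,s);z=C[...,2];b=im['frame'].max(-1)<70
m=b&(z>.085)&(z<.105)&(C[...,1]<-.26)&(C[...,0]>.5)
n,l,st,c=cv2.connectedComponentsWithStats(m.astype(np.uint8))
for i in range(1,n):
  if st[i,4]>15: P=C[l==i];print(c[i],st[i,4],np.round([P.min(0),P.max(0)],4))
"
```

```text
[ 0.55470253 -0.14229465  0.1972076 ] 44.6
[639.  -99.1] [37.5 37.5] z 0.1073 px [441. 142.] 2627
[ 636.4 -159.8] [37.7 37.2] z 0.1072 px [429. 224.] 2221
[ 619.1 -227.3] [ 3.  19.2] z 0.1052 px [399. 302.] 78
[397.56637168 367.66371681] 113 [[ 0.6204 -0.309   0.0851]
 [ 0.6313 -0.2989  0.0978]]
```

View pics/w6.png

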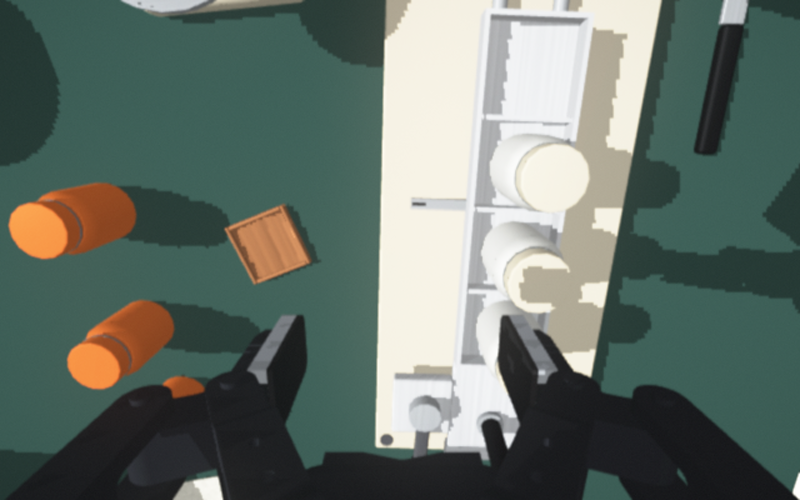

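All three bottles stand in their cells. The clamp's pivot disc is at (425,412) and the handle at (492,425), with the knob hidden below. I move above the clamp for a closer look.

Emit:
apply_moves(
  series=[
    [-44.5,3.8,0,0,0,0,1],
    [-44.5,3.8,0,0,0,0,1],
    [-44.5,3.8,0,0,0,0,1],
    [-44.5,3.8,0,0,0,0,1],
    [0,0,0,0,0,0,1],
    [0,0,0,0,0,0,1],
    [0,0,0,0,0,0,1],
  ],
)

```text
time_s: 45.52
position: [0.5694, -0.3186, 0.1975]
tool_rot: [[-0.001, 1.0, 0.0], [1.0, 0.001, 0.0], [0.0, 0.0, -1.0]]
ft_force: [0.4, -0.2, 0.2]
grip_width: 0.0855
gripper_force: 0.0
```

```bash
python3 -c "
from h import *
s=telemetry.observe();print(s['position'],s['time_s'])
im=get_image('wrist');save(im,'w7.png',None,1.25);whiteobjs(im,s,.095,.12)
C=cloud(im,s);z=C[...,2];np.save('C7.npy',C)
for a,b in ((.09,.096),(.096,.104),(.058,.07)):
  m=(z>a)&(z<b)&(C[...,1]<-.26)&(C[...,0]>.53)&(C[...,0]<.66)
  n,l,st,c=cv2.connectedComponentsWithStats(m.astype(np.uint8))
  for i in range(1,n):
    if st[i,4]>40: P=C[l==i];r=cv2.minAreaRect((P[:,:2]*1000).astype(np.float32));print(a,c[i].round(),st[i,4],np.round(r[0],1),np.round(r[1],1),np.median(P[:,2]))
"
```

```text
[ 0.5694283  -0.31856602  0.1974635 ] 45.525
[ 635.3 -222.1] [37.4 37.4] z 0.1073 px [421.  59.] 3109
0.09 [393. 178.] 49 [ 624.6 -304.2] [14.6  5.2] 0.09289632386409691
0.09 [320. 224.] 302 [ 570.1 -340.3] [15.2 14.9] 0.09392976955314737
0.096 [399. 186.] 351 [ 627.8 -307.5] [14.8 14.8] 0.10007594957387039
0.058 [325. 154.] 709 [ 573.8 -290.6] [25.  24.9] 0.059370479270381304
0.058 [386. 170.] 68 [ 624.9 -304.2] [15.2  5.9] 0.06382505214005413
0.058 [320. 206.] 73 [ 570.1 -335.5] [ 5.8 14.8] 0.06433565521218354
```

View pics/w7.png

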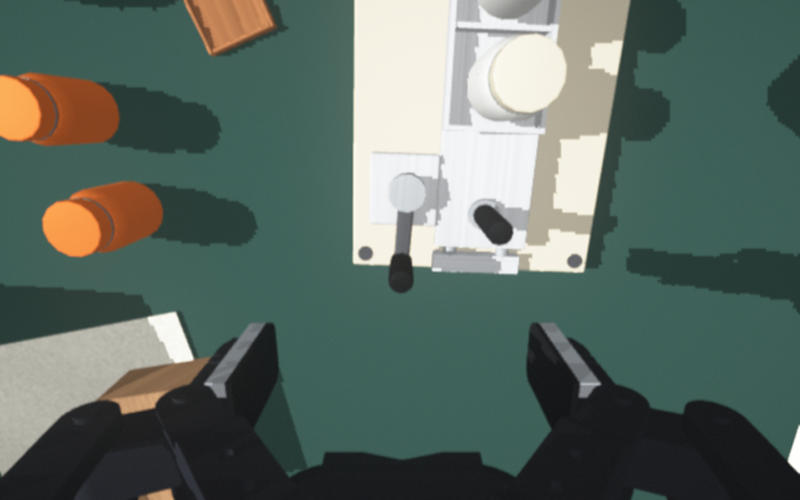

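The close view shows the knob at (401,275), the pivot disc at (407,192) and the handle at (495,222). Measured: knob (570,-340), pivot (574,-291), handle (628,-307.5). I grip the knob and swing it open along an 80° arc, turning the tool with it.

Emit:
apply_moves(
  series=[
    [-21.7,0.7,50,0,0,0,0.5],
    [0,0,50,0,0,0,0.5],
    [0,0,31,0,0,0,0.5],
    [0,0,0,0,0,0,0.5],
    [0,0,0,0,0,0,0],
    [0,0,0,0,0,0,0],
    [0,0,0,0,0,0,0],
    [0,0,0,0,0,0,0],
  ],
  grip_force=25,
)

```text
time_s: 46.58
position: [0.5706, -0.3417, 0.0685]
tool_rot: [[-0.001, 1.0, 0.003], [1.0, 0.001, -0.002], [-0.002, 0.003, -1.0]]
ft_force: [-0.9, 0.2, 7.5]
grip_width: 0.0148
gripper_force: 26.0
```

```bash
python3 -c "
from h import *
s=telemetry.observe();print(s['position'],s['grip_width'],s['ft_force'])
W=np.load('w6.npy',allow_pickle=True).item();
t=np.load('top0.npy',allow_pickle=True).item()
for n,C in (('w6',cloud(W['im'],W['s'])),('w7',np.load('C7.npy')),('top',cloud(t))):
  z=C[...,2];fx=[];fy=[]
  for y in np.arange(-.33,.14,.004):
    m=(abs(C[...,1]-y)<.003)&(z>.014)&(z<.026)&(C[...,0]>.52)&(C[...,0]<.6)
    if m.sum()>8: fx.append(C[...,0][m].min());fy.append(y)
  if len(fx)>5:
    p=np.polyfit(fy,fx,1);r=np.array(fx)-np.polyval(p,fy);k=abs(r)<.004;p=np.polyfit(np.array(fy)[k],np.array(fx)[k],1);print(n,len(fx),p,np.degrees(np.arctan(p[0])),r.std())
"
```

```text
[ 0.57055309 -0.34166735  0.0684555 ] 0.014840189963587672 [-0.93804329  0.20796466  7.45051551]
w6 86 [0.03675777 0.54510357] 2.1051173912455954 0.0003084233115329863
w7 42 [0.03606495 0.54496282] 2.065474141050985 0.0002933490005552044
top 118 [0.03981332 0.54445807] 2.2799312009321895 0.0008494272454397444
```

Emit:
apply_moves(
  series=[
    [0.49,-6.96,0,0,0,8,0],
    [0.49,-6.96,0,0,0,8,0],
    [0.49,-6.96,0,0,0,8,0],
    [0.49,-6.96,0,0,0,8,0],
    [0.49,-6.96,0,0,0,8,0],
    [0.49,-6.96,0,0,0,8,0],
    [0.49,-6.96,0,0,0,8,0],
    [0.49,-6.96,0,0,0,8,0],
    [0.49,-6.96,0,0,0,8,0],
    [0.49,-6.96,0,0,0,8,0],
    [0,0,0,0,0,0,0],
  ],
)

```text
time_s: 47.95
position: [0.5214, -0.2993, 0.0683]
tool_rot: [[0.985, 0.173, 0.003], [0.173, -0.985, -0.001], [0.002, 0.002, -1.0]]
ft_force: [-0.2, 2.6, 7.6]
grip_width: 0.0153
gripper_force: 26.1
```

Emit:
apply_moves(
  series=[
    [0,0,0,0,0,0,0.4],
    [0,0,0,0,0,0,0.4],
    [0,0,0,0,0,0,0.4],
    [0,0,-40,0,0,0,0.4],
    [0,0,-60,0,0,0,0.4],
    [0,0,0,0,0,0,0.4],
    [0,0,0,0,0,0,0.4],
  ],
)

```text
time_s: 48.82
position: [0.5204, -0.2996, 0.1657]
tool_rot: [[0.985, 0.174, -0.001], [0.174, -0.985, 0.001], [-0.001, -0.001, -1.0]]
ft_force: [1.0, 0.6, -0.7]
grip_width: 0.0341
gripper_force: 0.0
```

```bash
cat >> h.py <<'E'
def ends(C,boxes):
    z=C[...,2]
    for a,b,x0,x1,y0,y1 in boxes:
        m=(z>a)&(z<b)&(C[...,1]>y0)&(C[...,1]<y1)&(C[...,0]>x0)&(C[...,0]<x1)
        n,l,st,c=cv2.connectedComponentsWithStats(m.astype(np.uint8))
        for i in range(1,n):
            if st[i,4]>40: P=C[l==i];r=cv2.minAreaRect((P[:,:2]*1000).astype(np.float32));print(a,c[i].round(),st[i,4],np.round(r[0],1),np.round(r[1],1),np.median(P[:,2]).round(4))
E
python3 -c "
from h import *
s=telemetry.observe();print(s['position'],s['time_s'],s['tool_rot'].round(3).tolist(),s['q'].round(1))
im=get_image('wrist');save(im,'w8.png')
ends(cloud(im,s),[(.09,.096,.5,.66,-.4,-.2),(.096,.104,.5,.66,-.4,-.2),(.056,.07,.5,.66,-.4,-.2)])
"
```

```text
[ 0.52038501 -0.29963388  0.16572576] 48.825 [[0.985, 0.174, -0.001], [0.174, -0.985, 0.001], [-0.001, -0.001, -1.0]] [-41.2  29.8  72.1   0.   78.2  38.8]
0.09 [245.  25.] 119 [ 625.1 -235.3] [ 7.8 30.8] 0.0948
0.09 [321. 208.] 416 [ 524.6 -299.6] [15.1 14.8] 0.0941
0.096 [241.  24.] 230 [ 624.9 -234.8] [ 8.6 31.1] 0.0997
0.096 [370.  43.] 650 [ 628.  -309.7] [15.2 15.1] 0.0999
0.056 [260.  36.] 279 [ 627. -238.] [13.4 41.2] 0.0633
0.056 [357.  60.] 57 [ 622.9 -306.7] [13.5  3.8] 0.063
0.056 [323. 141.] 1440 [ 555.8 -296.5] [61.8 24.6] 0.0591
```

View pics/w8.png

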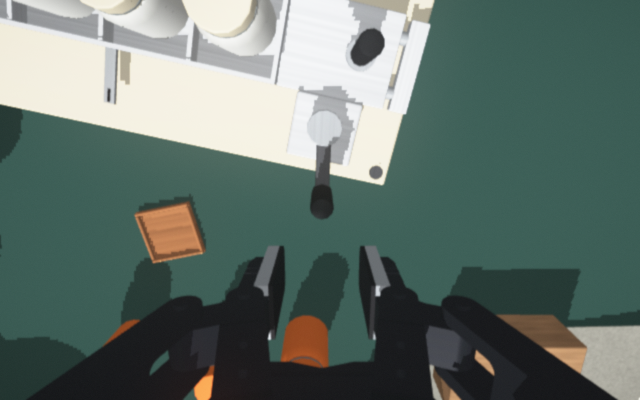

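The lever now points at the robot, with the knob at (321,203) and the pivot at (323,127). The handle is at (370,45). I align the tool with the rail, shut the fingers, and go behind the handle (-y side) to push it.

Emit:
apply_moves(
  series=[
    [0,0,0,0,0,6,0],
    [0,0,0,0,0,6,0],
    [36.1,16,0,0,0,0,0],
    [36.1,16,0,0,0,0,0],
    [36.1,16,0,0,0,0,0],
    [0,0,50,0,0,0,0],
    [0,0,58,0,0,0,0],
    [0,0,0,0,0,0,0],
    [0,0,0,0,0,0,0],
  ],
)

```text
time_s: 50.0
position: [0.6279, -0.3521, 0.0601]
tool_rot: [[0.999, -0.034, 0.002], [-0.034, -0.999, -0.001], [0.002, 0.001, -1.0]]
ft_force: [-0.4, 0.2, 0.9]
grip_width: -0.0001
gripper_force: 0.0
```

Emit:
apply_moves(
  series=[
    [0,-5,0,0,0,0,0],
    [0,-5,0,0,0,0,0],
    [0,-5,0,0,0,0,0],
    [0,-5,0,0,0,0,0],
    [0,-5,0,0,0,0,0],
    [0,-5,0,0,0,0,0],
    [0,0,0,0,0,0,0],
  ],
)

```text
time_s: 50.88
position: [0.6286, -0.3208, 0.0589]
tool_rot: [[0.999, -0.034, 0.001], [-0.034, -0.999, 0.0], [0.001, -0.0, -1.0]]
ft_force: [-0.9, 0.0, 5.7]
grip_width: -0.0001
gripper_force: 2.6
```

```bash
python3 -c "
from h import *
s=telemetry.observe();print(s['position'],s['time_s'],s['ft_force'],s['grip_width'],s['q'].round(1))
im=get_image('wrist');C=cloud(im,s);ends(C,[(.096,.104,.58,.68,-.4,-.2)])
whiteobjs(im,s,.098,.112)
"
```

```text
[ 0.6285967  -0.320824    0.05887851] 50.875 [-0.87397425  0.04360893  5.65499174] -0.00013288845426242542 [-36.6  45.5  59.4   0.   75.   55.3]
0.096 [ 34. 294.] 1983 [ 638.2 -222.1] [35.6 13.5] 0.0999
0.096 [322. 299.] 1045 [ 635.9 -318.4] [24.2 27.5] 0.0974
0.096 [266. 303.] 96 [ 636.8 -302.3] [3.1 7.9] 0.102
0.096 [375. 304.] 81 [ 636.3 -340.1] [5.8 1.5] 0.1026
[ 635.4 -220.5] [16.3 36.9] z 0.1067 px [ 20. 316.] 3854
```

Emit:
apply_moves(
  series=[
    [0,-6,0,0,0,0,0],
    [0,-6,0,0,0,0,0],
    [0,-6,0,0,0,0,0],
    [0,-6,0,0,0,0,0],
    [0,-6,0,0,0,0,0],
  ],
)

```text
time_s: 51.55
position: [0.6296, -0.2915, 0.0589]
tool_rot: [[0.999, -0.035, 0.001], [-0.035, -0.999, -0.001], [0.001, 0.001, -1.0]]
ft_force: [0.0, -4.7, 5.3]
grip_width: 0.0
gripper_force: 3.2
```

```bash
python3 -c "
from h import *
s=telemetry.observe();print(s['position'],s['time_s'],s['ft_force'],s['gripper_force'])
im=get_image('side');save(im,'s9.png',(240,120,440,270),4);im=get_image('top');C=cloud(im);whiteobjs(im,None,.098,.112)
"
```

```text
[ 0.62964986 -0.29149486  0.05892999] 51.55 [ 0.02865386 -4.72189529  5.29312221] 3.198942169547081
[639.2 -56. ] [35.  35.2] z 0.1054 px [329. 158.] 135
[ 635.7 -116.3] [35.2 36.2] z 0.1056 px [350. 158.] 137
[ 635.8 -177.1] [34.7 35.9] z 0.1053 px [371. 158.] 136
[407.6 147.4] [18.6 43.1] z 0.1023 px [261. 240.] 96
```

View pics/s9.png

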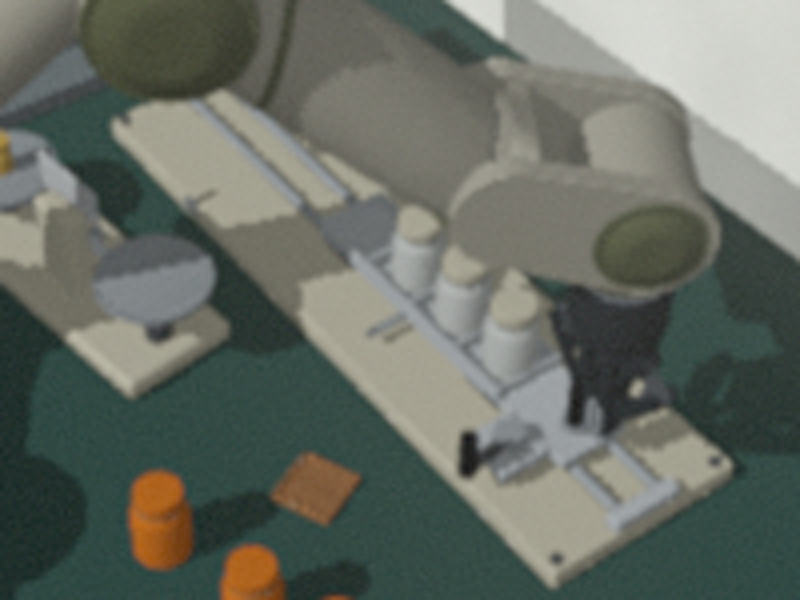

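The carriage has moved about 43 mm under the shut fingers, with the bottles upright and the lever open. I keep pushing smoothly to just short of the line.

Emit:
apply_moves(
  series=[
    [0,-4,0,0,0,0,0],
    [0,-7,0,0,0,0,0],
    [0,-10,0,0,0,0,0],
    [0,-10,0,0,0,0,0],
    [0,-10,0,0,0,0,0],
    [0,-10,0,0,0,0,0],
    [0,-10,0,0,0,0,0],
    [0,-10,0,0,0,0,0],
    [0,-10,0,0,0,0,0],
    [0,-10,0,0,0,0,0],
    [0,-10,0,0,0,0,0],
    [0,-10,0,0,0,0,0],
  ],
)

```text
time_s: 53.15
position: [0.6337, -0.1805, 0.059]
tool_rot: [[0.999, -0.035, 0.002], [-0.035, -0.999, -0.001], [0.002, 0.001, -1.0]]
ft_force: [1.6, -3.9, 5.0]
grip_width: 0.0
gripper_force: 3.1
```

Emit:
apply_moves(
  series=[
    [0,-10,0,0,0,0,0],
    [0,-10,0,0,0,0,0],
    [0,-10,0,0,0,0,0],
    [0,-10,0,0,0,0,0],
    [0,-10,0,0,0,0,0],
    [0,-10,0,0,0,0,0],
    [0,-10,0,0,0,0,0],
    [0,-10,0,0,0,0,0],
    [0,-10,0,0,0,0,0],
    [0,-8,0,0,0,0,0],
    [0,-4,0,0,0,0,0],
    [0,0,0,0,0,0,0],
  ],
)

```text
time_s: 54.65
position: [0.6373, -0.078, 0.0589]
tool_rot: [[0.999, -0.034, 0.002], [-0.034, -0.999, 0.0], [0.002, -0.0, -1.0]]
ft_force: [2.3, -0.4, 5.1]
grip_width: -0.0002
gripper_force: 2.4
```

```bash
python3 -c "
from h import *
s=telemetry.observe();print(s['position'],s['time_s'],s['ft_force'],s['q'].round(1))
im=get_image('top');np.save('t10.npy',im,allow_pickle=True);whiteobjs(im,None,.098,.112);save(im,'t10.png',(210,130,370,250),5)
for p in ((.56,.13,.03),(.56,.1546,.02)): print(proj(im,p))
"
```

```text
[ 0.63726513 -0.0779802   0.05886367] 54.65 [ 2.28907559 -0.3858895   5.13420092] [-17.5  39.8  72.1   0.   68.   74.4]
[641.7  28.3] [23.8 34.9] z 0.1055 px [299. 158.] 95
[409.4 140.7] [41.  17.8] z 0.1036 px [265. 239.] 63
(np.float64(269.97118537592667), np.float64(188.44478860277914))
(np.float64(262.6764663454439), np.float64(188.82411385400997))
```

View pics/t10.png

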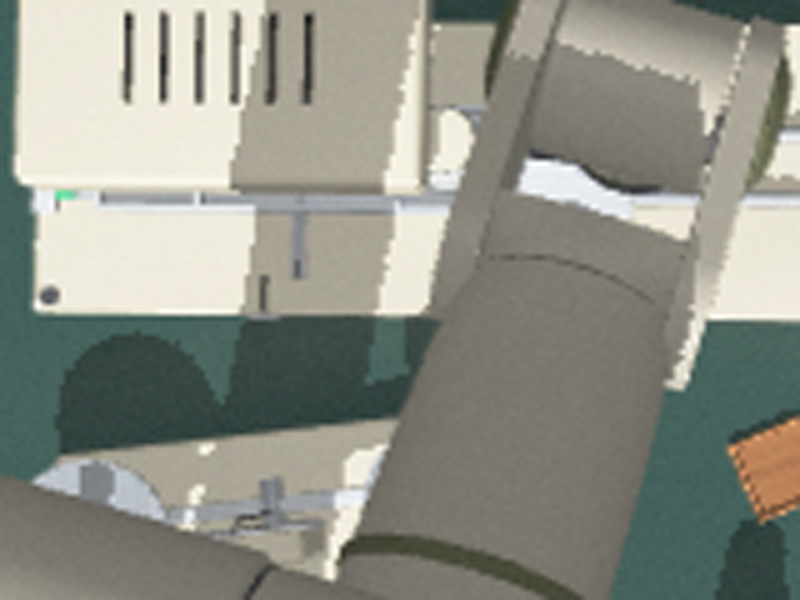

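The pointer tip is at crop (298,278) and the line at (264,290), so about 20 mm is left. Computing precisely.

```bash
cat >> h.py <<'E'
def gap(im):
    g=im["frame"].astype(float).mean(-1);C=cloud(im)
    d=np.array([.0367,.9993,0])
    for n,rows in(("ptr",range(177,185)),("mark",range(187,191))):
        for v in rows:
            seg=g[v,256:290];print(n,v,np.round(seg).astype(int).tolist())
E
python3 -c "
from h import *
im=np.load('t10.npy',allow_pickle=True).item()
g=im['frame'].astype(float).mean(-1);z=cloud(im)[...,2]
for v in range(175,192,1): print(v,g[v,258:278].round().astype(int).tolist())
print((z[178:186,266:274]*1000).round(1))
"
```

```text
175 [233, 232, 226, 155, 159, 158, 158, 159, 159, 161, 152, 137, 136, 155, 160, 159, 160, 158, 160, 161]
176 [232, 233, 225, 160, 159, 161, 160, 160, 159, 158, 145, 137, 140, 156, 158, 160, 160, 162, 159, 163]
177 [232, 232, 226, 161, 158, 159, 160, 157, 158, 158, 145, 133, 139, 153, 160, 161, 162, 161, 163, 160]
178 [232, 232, 226, 158, 160, 160, 159, 160, 157, 156, 147, 136, 142, 156, 161, 160, 158, 160, 161, 159]
179 [231, 226, 159, 160, 159, 162, 159, 157, 160, 156, 146, 137, 140, 155, 159, 159, 162, 159, 160, 160]
180 [232, 224, 160, 161, 162, 161, 160, 158, 158, 158, 149, 134, 140, 149, 160, 160, 161, 156, 161, 162]
181 [232, 225, 160, 159, 161, 159, 162, 158, 160, 157, 146, 136, 142, 145, 159, 159, 159, 159, 160, 161]
182 [232, 224, 158, 160, 162, 160, 160, 159, 160, 158, 141, 96, 139, 146, 162, 160, 161, 158, 157, 157]
183 [233, 226, 159, 160, 157, 159, 161, 159, 160, 159, 140, 94, 140, 150, 160, 161, 160, 161, 161, 162]
184 [232, 224, 161, 161, 159, 160, 161, 160, 158, 158, 140, 94, 140, 147, 160, 160, 161, 158, 162, 161]
185 [226, 160, 160, 152, 97, 109, 158, 158, 159, 158,
[... 319 characters left out ...]
61, 158, 161, 160, 162, 161, 162, 160, 161]
189 [224, 161, 162, 152, 78, 135, 162, 164, 160, 161, 160, 163, 160, 162, 160, 161, 161, 159, 160, 160]
190 [224, 160, 159, 152, 80, 135, 159, 162, 160, 162, 160, 160, 161, 160, 161, 158, 161, 161, 160, 162]
191 [160, 159, 160, 149, 81, 135, 160, 160, 158, 160, 161, 160, 159, 160, 162, 161, 161, 159, 160, 160]
[[19.3 16.5 19.6 33.1 34.  19.3 16.2 21.2]
 [19.9 17.1 20.2 34.6 35.9 17.7 20.9 16.6]
 [12.  21.1 21.8 38.1 38.9 15.1 19.8 19.1]
 [18.1 17.7 14.9 41.5 34.3 18.6 16.8 21.4]
 [19.1 19.4 37.5 41.  33.9 19.5 20.3 17.2]
 [17.3 14.2 38.4 37.8 35.8 20.6 20.6 20.2]
 [15.5 18.3 37.1 34.3 33.3 22.  20.6 13.1]
 [19.  21.2 38.2 37.4 36.  19.5 21.4 20.7]]
```

```bash
python3 -c "
from h import *
im=np.load('t10.npy',allow_pickle=True).item()
d=np.array([.0367,.9993,0])
p=px(im,269.0,184.,.037);m=px(im,262.2,188.,.0188);m2=px(im,262.4,185.,.0188);print(p,m,m2,(m-p)@d,(m2-p)@d)
t=np.load('top0.npy',allow_pickle=True).item();g=t['frame'].astype(float).mean(-1)
for v in range(180,190): print(v,g[v,346:360].round().astype(int).tolist())
"
```

```text
[0.57335656 0.1315518  0.037     ] [0.56268956 0.15627354 0.0188    ] [0.57206739 0.15546492 0.0188    ] 0.024312953876437577 0.023849062401796767
180 [233, 234, 234, 233, 233, 226, 210, 210, 201, 232, 233, 233, 233, 234]
181 [233, 233, 234, 233, 233, 228, 212, 210, 202, 233, 234, 233, 233, 233]
182 [233, 234, 234, 234, 234, 227, 210, 215, 228, 233, 233, 233, 233, 234]
183 [234, 234, 235, 234, 234, 223, 170, 159, 227, 235, 235, 234, 233, 233]
184 [234, 234, 233, 234, 233, 225, 169, 157, 226, 233, 234, 234, 233, 234]
185 [234, 232, 235, 233, 234, 224, 167, 159, 227, 234, 235, 235, 234, 235]
186 [234, 236, 235, 234, 233, 225, 213, 218, 232, 234, 234, 234, 234, 236]
187 [235, 233, 234, 234, 235, 234, 234, 234, 235, 234, 235, 235, 235, 235]
188 [234, 234, 235, 234, 235, 235, 235, 235, 236, 236, 235, 235, 235, 235]
189 [234, 235, 236, 234, 234, 236, 234, 235, 235, 236, 235, 235, 235, 235]
```

Emit:
apply_moves(
  series=[
    [0,-3,0,0,0,0,0],
    [0,-5,0,0,0,0,0],
    [0,-5,0,0,0,0,0],
    [0,-5,0,0,0,0,0],
    [0,-2,0,0,0,0,0],
    [0,0,0,0,0,0,0],
    [0,0,0,0,0,0,0],
  ],
)

```text
time_s: 55.58
position: [0.6379, -0.0583, 0.0588]
tool_rot: [[0.999, -0.034, 0.002], [-0.034, -0.999, 0.0], [0.002, -0.0, -1.0]]
ft_force: [3.1, -1.6, 5.3]
grip_width: 0.0
gripper_force: 2.6
```

```bash
python3 -c "
from h import *
t=np.load('top0.npy',allow_pickle=True).item();print('y0',px(t,352.5,184,.037))
s=telemetry.observe();print(s['position'],s['ft_force'])
im=get_image('top');np.save('t11.npy',im,allow_pickle=True)
g=im['frame'].astype(float).mean(-1)
for v in range(180,190): print(v,g[v,255:275].round().astype(int).tolist())
"
```

```text
y0 [ 0.56669823 -0.12498483  0.037     ]
[ 0.63791558 -0.05830963  0.05884386] [ 3.1058167  -1.63520777  5.3418722 ]
180 [232, 233, 225, 162, 159, 162, 156, 141, 136, 132, 159, 157, 158, 159, 157, 160, 158, 159, 159, 161]
181 [231, 232, 227, 160, 160, 159, 158, 141, 135, 135, 162, 161, 162, 158, 161, 160, 159, 159, 159, 158]
182 [233, 232, 226, 159, 159, 159, 158, 134, 74, 135, 161, 159, 160, 162, 158, 162, 159, 163, 160, 162]
183 [234, 233, 225, 161, 160, 161, 160, 134, 77, 133, 163, 161, 160, 160, 162, 161, 160, 159, 160, 159]
184 [233, 233, 224, 162, 161, 160, 156, 129, 74, 134, 159, 162, 160, 160, 160, 161, 162, 163, 160, 159]
185 [231, 226, 162, 162, 157, 160, 155, 112, 101, 149, 158, 162, 161, 159, 162, 160, 161, 161, 160, 160]
186 [232, 225, 160, 160, 160, 158, 152, 93, 106, 160, 160, 161, 160, 161, 161, 160, 159, 160, 159, 161]
187 [232, 225, 158, 162, 158, 160, 151, 79, 135, 160, 162, 161, 159, 161, 162, 160, 161, 159, 161, 162]
188 [231, 225, 160, 160, 160, 160, 151, 77, 135, 162, 156, 160, 162, 163, 158, 161, 160, 160, 162, 160]
189 [232, 226, 161, 162, 160, 159, 149, 82, 133, 163, 158, 160, 157, 160, 160, 162, 158, 162, 159, 161]
```

The pointer is now at column 263.0 and the line at 262.2. Allowing for the pointer's height, 4–5 mm is left. I push 4 mm more, then back off, raise, and check from close by with the wrist camera.

Emit:
apply_moves(
  series=[
    [0,-2,0,0,0,0,0],
    [0,-2,0,0,0,0,0],
    [0,0,0,0,0,0,0],
    [0,0,0,0,0,0,0],
    [0,10,0,0,0,0,0],
    [0,10,0,0,0,0,0],
    [0,0,-50,0,0,0,0],
    [0,0,-60,0,0,0,0],
    [-45,0,-40,0,0,0,0.4],
    [-45,0,0,0,0,0,0.4],
    [-45,0,0,0,0,0,0.4],
    [0,0,0,0,0,0,0.4],
  ],
)

```text
time_s: 57.12
position: [0.4993, -0.0699, 0.2084]
tool_rot: [[0.999, -0.035, -0.002], [-0.035, -0.999, 0.001], [-0.002, -0.001, -1.0]]
ft_force: [-0.4, 0.6, 1.3]
grip_width: 0.0345
gripper_force: 0.0
```

Emit:
apply_moves(
  series=[
    [0,-45,0,0,0,0,0.4],
    [0,-45,0,0,0,0,0.4],
    [0,-45,0,0,0,0,0.4],
    [0,-35,0,0,0,0,0.4],
    [0,0,0,0,0,0,0.4],
    [0,0,0,0,0,0,0.4],
    [0,0,0,0,0,0,0.4],
  ],
)

```text
time_s: 58.0
position: [0.508, 0.0989, 0.2082]
tool_rot: [[0.999, -0.036, -0.0], [-0.036, -0.999, -0.0], [-0.0, 0.0, -1.0]]
ft_force: [0.7, -1.0, -0.1]
grip_width: 0.034
gripper_force: 0.0
```

```bash
python3 -c "
from h import *
s=telemetry.observe();print(s['position'],s['time_s'])
im=get_image('wrist');np.save('w12.npy',dict(im=im,s=s),allow_pickle=True);save(im,'w12.png',None,1.25)
print(proj(im,(.562,.156,.02),s))
im=get_image('top');np.save('t12.npy',im,allow_pickle=True)
g=im['frame'].astype(float).mean(-1)
for v in range(180,190): print(v,g[v,255:275].round().astype(int).tolist())
"
```

```text
[0.50802544 0.0988925  0.208171  ] 58.0
(np.float64(258.85105104905523), np.float64(123.17690261309588))
180 [163, 162, 162, 163, 163, 160, 138, 138, 140, 163, 161, 163, 166, 163, 159, 132, 113, 112, 109, 112]
181 [122, 121, 120, 120, 123, 120, 114, 113, 105, 124, 136, 135, 137, 133, 133, 118, 113, 116, 113, 113]
182 [112, 113, 112, 111, 110, 112, 111, 113, 113, 113, 112, 113, 111, 112, 113, 118, 117, 118, 119, 117]
183 [116, 117, 116, 114, 115, 117, 116, 115, 118, 116, 116, 116, 117, 112, 122, 119, 118, 120, 120, 119]
184 [115, 117, 119, 117, 116, 120, 116, 117, 115, 116, 117, 118, 114, 111, 120, 120, 120, 121, 122, 121]
185 [120, 122, 119, 120, 120, 120, 120, 122, 122, 120, 122, 121, 117, 111, 123, 122, 125, 126, 122, 125]
186 [121, 120, 121, 121, 122, 124, 121, 126, 125, 120, 120, 119, 117, 122, 124, 125, 125, 126, 129, 127]
187 [121, 122, 123, 124, 122, 123, 125, 123, 123, 124, 123, 120, 116, 125, 129, 129, 131, 131, 131, 132]
188 [130, 128, 127, 129, 131, 127, 128, 127, 129, 133, 128, 121, 116, 145, 137, 137, 137, 138, 138, 141]
189 [138, 138, 139, 137, 136, 140, 138, 136, 137, 138, 134, 119, 102, 147, 141, 143, 141, 144, 144, 146]
```

View pics/w12.png

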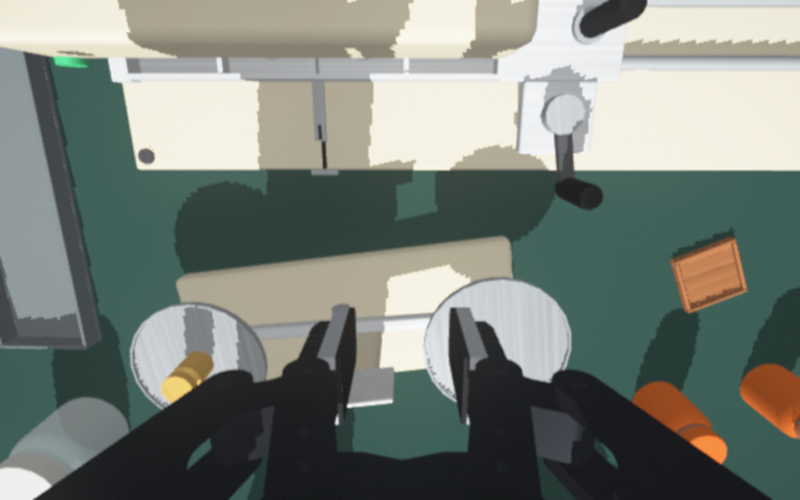

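The pointer's dark tip line is at about (320,132) and the mark at (323,157). They are nearly in line. The lever's knob is at (580,195), still open. Measuring the gap with subpixel columns.

```bash
cat >> h.py <<'E'
def fine(f='w12.npy',show=True):
    W=np.load(f,allow_pickle=True).item();im,s=W['im'],W['s'];g=im['frame'].astype(float).mean(-1);C=cloud(im,s)
    d=np.array([.0363,.9993,0]);q=[]
    for v in range(98,138,2):
        seg=g[v,240:275]; k=int(seg.argmin());w=np.clip(100-seg[max(k-3,0):k+4],0,None)
        if w.sum()<20: continue
        u=240+(w*np.arange(max(k-3,0),max(k-3,0)+len(w))).sum()/w.sum()
        if show: print(v,round(u,2),int(seg.min()),end=' | ')
        for z in (.036,.02): print(z,(px(im,u,v,z,s)*1000).round(1)[:2],(px(im,u,v,z,s)@d*1000).round(1),'zmap',(C[v,int(round(u)),2]*1000).round(1),end=' ')
        print()
E
python3 -c "
from h import *
fine()"
```

```text
100 255.36 82 | 0.036 [583.2 154.4] 175.5 zmap 38.2 0.02 [583.2 157.4] 178.4 zmap 38.2 
102 255.42 61 | 0.036 [581.5 154.5] 175.5 zmap 38.6 0.02 [581.4 157.5] 178.5 zmap 38.6 
104 255.47 63 | 0.036 [579.8 154.6] 175.6 zmap 38.2 0.02 [579.6 157.6] 178.5 zmap 38.2 
106 255.56 61 | 0.036 [578.  154.7] 175.6 zmap 38.8 0.02 [577.8 157.7] 178.6 zmap 38.8 
108 255.6 58 | 0.036 [576.3 154.8] 175.6 zmap 37.6 0.02 [576.  157.8] 178.6 zmap 37.6 
110 255.77 61 | 0.036 [574.6 154.8] 175.6 zmap 38.2 0.02 [574.2 157.8] 178.6 zmap 38.2 
114 258.35 52 | 0.036 [571.  152.8] 173.4 zmap 21.8 0.02 [570.5 155.7] 176.3 zmap 21.8 
116 258.57 47 | 0.036 [569.3 152.8] 173.3 zmap 21.2 0.02 [568.6 155.7] 176.2 zmap 21.2 
118 258.69 45 | 0.036 [567.5 152.8] 173.3 zmap 21.5 0.02 [566.8 155.7] 176.2 zmap 21.5 
120 258.76 42 | 0.036 [565.8 152.9] 173.3 zmap 22.1 0.02 [564.9 155.8] 176.2 zmap 22.1 
122 258.86 38 | 0.036 [564. 153.] 173.3 zmap 21.3 0.02 [563.1 155.9] 176.2 zmap 21.3 
124 258.89 40 | 0.036 [562.3 153.1] 173.4 zmap 20.2 0.02 [561.2 156. ] 176.3 zmap 20.2 
126 259.05 39 | 0.036 [560.5 153.1] 173.4 zmap 21.9 0.02 [559.4 156. ] 176.2 zmap 21.9 
128 259.16 39 | 0.036 [558.7 153.2] 173.4 zmap 22.4 0.02 [557.5 156.1] 176.2 zmap 22.4 
130 259.21 38 | 0.036 [556.9 153.3] 173.4 zmap 21.7 0.02 [555.6 156.2] 176.3 zmap 21.7 
132 259.29 43 | 0.036 [555.1 153.4] 173.4 zmap 20.6 0.02 [553.7 156.3] 176.3 zmap 20.6 
134 259.33 69 | 0.036 [553.3 153.5] 173.5 zmap 21.6 0.02 [551.9 156.4] 176.4 zmap 21.6 
136 242.01 71 | 0.036 [552.1 169.5] 189.4 zmap 0.0 0.02 [550.6 173.2] 193.1 zmap 0.0
```

The pointer is 0.9 mm short of the line, which is good. Now I locate the knob and handle in this picture for the clamping swing.

```bash
python3 -c "
from h import *
W=np.load('w12.npy',allow_pickle=True).item();C=cloud(W['im'],W['s'])
ends(C,[(.088,.098,.5,.56,-.06,.04),(.055,.068,.55,.61,-.05,.05),(.096,.105,.6,.68,-.06,.02)])
print(W['im']['z_map'][154:158,460:470])
"
```

```text
0.088 [471. 157.] 366 [535.2 -17.1] [15.  15.3] 0.094
0.055 [451.  99.] 1145 [573.7  -9.4] [25.6 46.4] 0.0589
0.096 [504.   7.] 343 [635.4 -27.4] [15.6  9.4] 0.0998
[[0.2638246  0.26225355 0.26054686 0.26026624 0.259673   0.2583382
  0.25764546 0.25810754 0.2565028  0.25872475]
 [0.263999   0.26206815 0.25904265 0.2614594  0.2586484  0.25827643
  0.25904447 0.25828394 0.25807774 0.25826308]
 [0.26410836 0.26178354 0.26049122 0.26034495 0.25964668 0.25820738
  0.25803423 0.2567746  0.2582504  0.25915366]
 [0.2643622  0.2616425  0.26074034 0.2610052  0.25790432 0.25913057
  0.25849032 0.25804937 0.25800103 0.25835496]]
```

Emit:
apply_moves(
  series=[
    [0,0,0,0,0,-5.3,0.4],
    [0,0,0,0,0,-5.3,0.4],
    [2.8,39.5,0,0,0,0,0.4],
    [2.8,39.5,0,0,0,0,0.4],
    [2.8,39.5,0,0,0,0,0.4],
    [0,0,50,0,0,0,0.4],
    [0,0,50,0,0,0,0.4],
    [0,0,42,0,0,0,0.4],
    [0,0,0,0,0,0,0.4],
    [0,0,0,0,0,0,0.26],
    [0,0,0,0,0,0,0.26],
    [0,0,0,0,0,0,0.26],
  ],
)

```text
time_s: 59.6
position: [0.5343, -0.0161, 0.0675]
tool_rot: [[0.989, 0.15, 0.002], [0.15, -0.989, -0.001], [0.002, 0.001, -1.0]]
ft_force: [0.2, 0.6, 0.2]
grip_width: 0.0223
gripper_force: 0.0
```

```bash
python3 -c "
from h import *
s=telemetry.observe();print(s['position'],s['time_s'],s['ft_force'],s['grip_width'],s['tool_rot'].round(3).tolist())
im=get_image('wrist');save(im,'w13.png')
"
```

```text
[ 0.5343113  -0.01614882  0.06753465] 59.6 [0.23375971 0.62192308 0.22712366] 0.022349799607577204 [[0.989, 0.15, 0.002], [0.15, -0.989, -0.001], [0.002, 0.001, -1.0]]
```

View pics/w13.png

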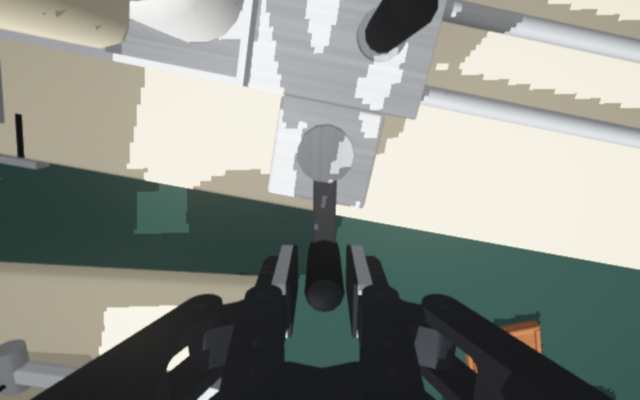

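The knob sits between the pads at (323,285), and the lever is in line with the tool. Swinging it closed.

Emit:
apply_moves(
  series=[
    [0.49,6.96,0,0,0,-8,0.26],
    [0.49,6.96,0,0,0,-8,0.26],
    [0.49,6.96,0,0,0,-8,0.26],
    [0.49,6.96,0,0,0,-8,0.26],
    [0.49,6.96,0,0,0,-8,0.26],
    [0.49,6.96,0,0,0,-8,0.26],
    [0.49,6.96,0,0,0,-8,0.26],
    [0.49,6.96,0,0,0,-8,0.26],
    [0.49,6.96,0,0,0,-8,0.26],
    [0.49,6.96,0,0,0,-8,0.26],
    [0,0,0,0,0,0,0.26],
  ],
)

```text
time_s: 61.02
position: [0.5822, -0.0586, 0.0665]
tool_rot: [[0.025, 1.0, 0.0], [1.0, -0.025, -0.0], [-0.0, 0.0, -1.0]]
ft_force: [-0.8, -0.0, 1.2]
grip_width: 0.0223
gripper_force: 0.0
```

Emit:
apply_moves(
  series=[
    [0,2,0,0,0,0,0.26],
    [0,2,0,0,0,0,0.26],
    [0,1,0,0,0,0,0.26],
    [0,0,0,0,0,0,0.26],
    [0,0,0,0,0,0,0.26],
  ],
)

```text
time_s: 61.65
position: [0.5847, -0.0587, 0.0662]
tool_rot: [[0.025, 1.0, -0.006], [1.0, -0.025, 0.0], [-0.0, -0.006, -1.0]]
ft_force: [-12.8, -2.8, 6.8]
grip_width: 0.0224
gripper_force: 6.5
```

```bash
python3 -c "
from h import *
s=telemetry.observe();print(s['position'],s['time_s'],s['ft_force'],s['grip_width'],s['tool_rot'].round(3).tolist())
"
```

```text
[ 0.58465602 -0.05869092  0.06624252] 61.65 [-12.77886755  -2.75512227   6.81588602] 0.022431971131255675 [[0.025, 1.0, -0.006], [1.0, -0.025, 0.0], [-0.0, -0.006, -1.0]]
```

It stops firmly at 13 N. I back off, lift and check the lever and pointer.

Emit:
apply_moves(
  series=[
    [0,-4,0,0,0,0,0.3],
    [0,0,0,0,0,0,0.4],
    [0,0,-50,0,0,0,0.4],
    [0,0,-60,0,0,0,0.4],
    [0,0,-30,0,0,0,0.4],
    [45,-40,0,0,0,0,0.4],
    [45,-40,0,0,0,0,0.4],
    [45,0,0,0,0,0,0.4],
    [0,0,0,0,0,0,0.4],
    [0,0,0,0,0,0,0.4],
    [0,0,0,0,0,0,0.4],
  ],
)

```text
time_s: 63.02
position: [0.5067, 0.0775, 0.2062]
tool_rot: [[0.025, 1.0, 0.0], [1.0, -0.025, -0.0], [-0.0, 0.0, -1.0]]
ft_force: [-0.6, 0.3, 0.1]
grip_width: 0.0334
gripper_force: 0.0
```

```bash
python3 -c "
from h import *
s=telemetry.observe();print(s['position'],s['time_s'])
im=get_image('wrist');np.save('w14.npy',dict(im=im,s=s),allow_pickle=True);save(im,'w14.png',None,1.25)
print(proj(im,(.562,.156,.02),s))
C=cloud(im,s);ends(C,[(.088,.098,.5,.62,-.09,.04),(.055,.068,.55,.61,-.05,.05),(.096,.105,.6,.68,-.06,.02)])
pans();im=get_image('top')
"
```

```text
[0.50668173 0.07748675 0.20621346] 63.025
(np.float64(377.8015907398798), np.float64(89.95162512630137))
0.055 [407. 271.] 401 [589.1 -11.3] [16.8 30.9] 0.0593
pans L,R [np.float64(0.0654), np.float64(0.0878)] weight None 0
```

View pics/w14.png

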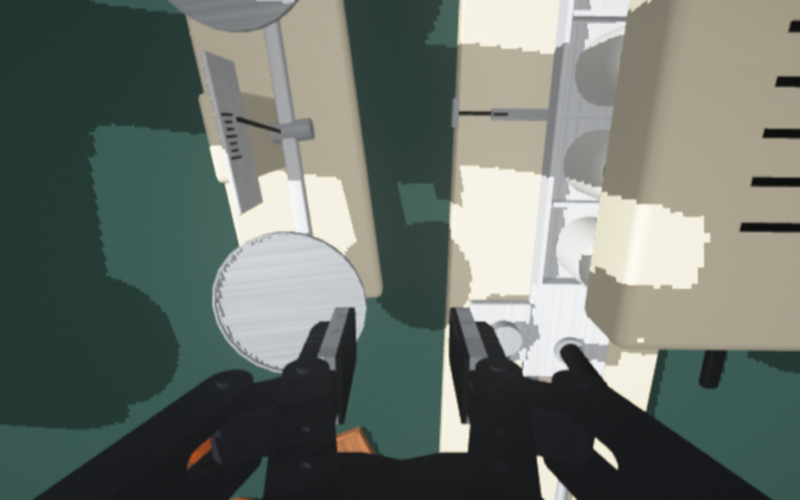

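The pointer tip (500,114) and the line (475,113) look aligned, and the three bottles are upright in their cells. The lever is hidden by the finger, so I will check it on the way past. Getting the pointer gap in numbers:

```bash
python3 -c "
from h import *
W=np.load('w14.npy',allow_pickle=True).item();im,s=W['im'],W['s'];g=im['frame'].astype(float).mean(-1);d=np.array([.0363,.9993,0])
for u in range(370,412,4):
  seg=g[84:98,u];w=np.clip(110-seg,0,None)
  if w.sum()<20: continue
  v=84+(w*np.arange(14)).sum()/w.sum();print(u,round(v,2),int(seg.min()),[(px(im,u,v,z,s)@d*1000).round(1) for z in (.0365,.02)])
"
```

```text
370 90.02 42 [np.float64(175.7), np.float64(176.2)]
374 90.04 44 [np.float64(175.8), np.float64(176.2)]
378 90.11 46 [np.float64(175.7), np.float64(176.2)]
382 90.15 45 [np.float64(175.8), np.float64(176.2)]
386 90.16 46 [np.float64(175.8), np.float64(176.2)]
390 90.16 48 [np.float64(175.8), np.float64(176.2)]
398 90.96 56 [np.float64(175.2), np.float64(175.6)]
402 90.95 59 [np.float64(175.3), np.float64(175.7)]
```

Emit:
apply_moves(
  series=[
    [44.7,-23.5,0,0,0,0,0.6],
    [44.7,-23.5,0,0,0,0,0.6],
    [44.7,-23.5,0,0,0,0,0.6],
    [44.7,-23.5,0,0,0,0,0.6],
    [0,0,0,0,0,0,0.6],
    [0,0,0,0,0,0,0.6],
    [0,0,0,0,0,0,0.6],
  ],
)

```text
time_s: 64.05
position: [0.4173, 0.2583, 0.2063]
tool_rot: [[0.026, 1.0, 0.0], [1.0, -0.026, -0.0], [-0.0, 0.0, -1.0]]
ft_force: [-0.9, 0.2, -0.6]
grip_width: 0.0511
gripper_force: 0.0
```

```bash
python3 -c "
from h import *
s=telemetry.observe();print(s['position'],s['time_s'])
im=get_image('wrist');C=cloud(im,s);ends(C,[(.092,.106,.36,.46,.2,.31)])
im=get_image('top');C=cloud(im);ends(C,[(.085,.105,.55,.62,-.1,.02)]);np.save('t15.npy',im,allow_pickle=True);save(im,'t15.png',(210,130,450,290),3.3)
"
```

```text
[0.41733319 0.25834923 0.20628751] 64.05
0.092 [316. 201.] 630 [414.3 255.1] [20.9 20.8] 0.1013
```

View pics/t15.png

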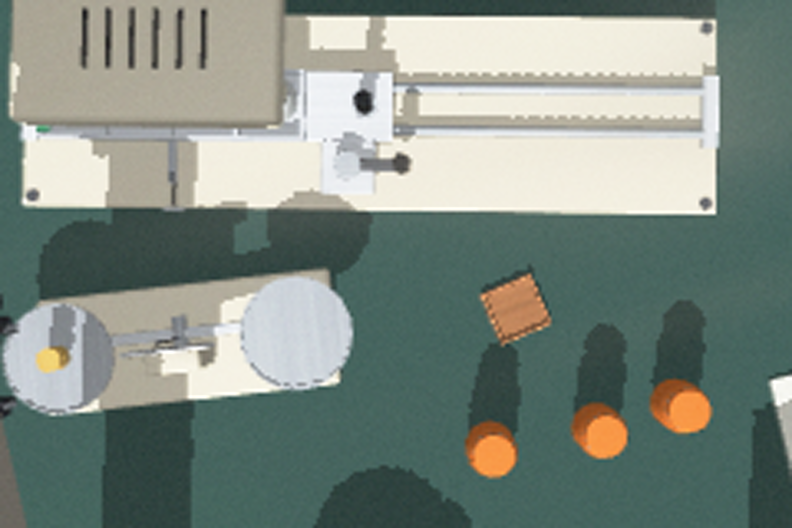

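The lever lies along the rail again (pivot (347,163), knob (402,163)), the pointer is about 1 mm from the line, and the weight is on the left pan at (50,360). Picking the weight up and working out the stand's centre.

Emit:
apply_moves(
  series=[
    [-3.2,-3,50,0,0,0,0.6],
    [0,0,50,0,0,0,0.6],
    [0,0,31,0,0,0,0.6],
    [0,0,0,0,0,0,0.6],
    [0,0,0,0,0,0,0.6],
    [0,0,0,0,0,0,0],
    [0,0,0,0,0,0,0],
    [0,0,0,0,0,0,0],
    [0,0,0,0,0,0,0],
  ],
  grip_force=30,
)

```text
time_s: 65.28
position: [0.4141, 0.2564, 0.0763]
tool_rot: [[0.024, 1.0, 0.002], [1.0, -0.024, 0.001], [0.001, 0.002, -1.0]]
ft_force: [-0.3, -0.5, 7.0]
grip_width: 0.0208
gripper_force: 29.4
```

Emit:
apply_moves(
  series=[
    [0,0,-20,0,0,0,0],
    [0,0,-50,0,0,0,0],
    [0,0,-45,0,0,0,0],
    [0,0,0,0,0,0,0],
  ],
)

```text
time_s: 65.78
position: [0.4147, 0.2567, 0.1934]
tool_rot: [[0.024, 1.0, 0.007], [1.0, -0.024, 0.002], [0.002, 0.006, -1.0]]
ft_force: [0.0, -0.3, -1.0]
grip_width: 0.0202
gripper_force: 29.6
```

```bash
python3 -c "
from h import *
s=telemetry.observe();print(s['position'],s['time_s'],s['grip_width'],s['ft_force'])
im=np.load('t15.npy',allow_pickle=True).item()
K=px(im,210+402/3.3,130+163/3.3,.094);P=px(im,210+347/3.3,130+163/3.3,.06);print('knob-pivot',K-P)
f=im['frame'].astype(int);m=((f[...,0]-f[...,2])>50)&(f[...,0]<215);m[:,:350]=0;m[:200]=0;m[:,382:]=0;m[240:]=0
v,u=np.nonzero(m);Q=np.array([px(im,a,b,.006)[:2]*1000 for a,b in zip(u,v)],np.float32);print(len(Q),cv2.minAreaRect(Q))
W=np.load('w12.npy',allow_pickle=True).item();im,s=W['im'],W['s']
print(np.mean([px(im,a/1.25,b/1.25,.007,s) for a,b in ((672,261),(735,237),(747,288),(690,311))],0))
"
```

```text
[0.41467373 0.25667674 0.19337616] 65.775 0.020196435859327913 [ 0.04143012 -0.29007606 -0.96962523]
knob-pivot [-0.00401955 -0.05036231  0.034     ]
257 ((444.78338623046875, -165.1640167236328), (51.36686325073242, 50.37905502319336), 22.370031356811523)
[ 0.44807558 -0.1652222   0.007     ]
```

Knob minus pivot is (-4,-50), the same as at the clamped start. The stand's centre is at about (447,-165). Carrying the weight there.

Emit:
apply_moves(
  series=[
    [-52.3,5.4,0,0,0,0,0],
    [-52.3,5.4,0,0,0,0,0],
    [-52.3,5.4,0,0,0,0,0],
    [-52.3,5.4,0,0,0,0,0],
    [-52.3,5.4,0,0,0,0,0],
    [-52.3,5.4,0,0,0,0,0],
    [-52.3,5.4,0,0,0,0,0],
    [-52.3,5.4,0,0,0,0,0],
    [0,0,0,0,0,0,0],
    [0,0,0,0,0,0,0],
    [0,0,0,0,0,0,0],
  ],
)

```text
time_s: 67.15
position: [0.4465, -0.1619, 0.19]
tool_rot: [[0.023, 1.0, -0.001], [1.0, -0.023, 0.001], [0.001, -0.001, -1.0]]
ft_force: [-0.1, 0.7, -1.1]
grip_width: 0.0203
gripper_force: 29.6
```

```bash
python3 -c "
from h import *
s=telemetry.observe();print(s['position'],s['grip_width'])
im=get_image('wrist');f=im['frame'].astype(int);C=cloud(im,s)
m=((f[...,0]-f[...,2])>40)&(C[...,2]<.02)&(abs(C[...,0]-.447)<.05)&(abs(C[...,1]+.165)<.05);P=(C[m][:,:2]*1000).astype(np.float32);print(len(P),cv2.minAreaRect(P))
whiteobjs(get_image('top'),None,.098,.112)
"
```

```text
[ 0.4465195  -0.16191408  0.19004472] 0.020305526918499604
2800 ((446.4248962402344, -166.95672607421875), (53.40202713012695, 54.572086334228516), 21.964412689208984)
[407.8 144.7] [18.7 48.2] z 0.103 px [262. 240.] 108
```

Emit:
apply_moves(
  series=[
    [-2.5,0,50,0,0,0,0],
    [0,0,60,0,0,0,0],
    [0,0,55,0,0,0,0],
    [0,0,8,0,0,0,0],
    [0,0,2,0,0,0,0],
    [0,0,2,0,0,0,0],
    [0,0,0,0,0,0,0],
    [0,0,0,0,0,0,0],
  ],
)

```text
time_s: 68.25
position: [0.447, -0.1658, 0.0141]
tool_rot: [[0.024, 1.0, 0.001], [1.0, -0.024, -0.001], [-0.001, 0.001, -1.0]]
ft_force: [0.0, -0.4, -0.6]
grip_width: 0.0205
gripper_force: 29.6
```

Emit:
apply_moves(
  series=[
    [0,0,0,0,0,0,0.4],
    [0,0,0,0,0,0,0.5],
    [0,0,0,0,0,0,0.5],
    [0,0,-10,0,0,0,0.6],
    [0,0,-50,0,0,0,0.6],
    [0,0,-60,0,0,0,0.6],
    [0,0,-60,0,0,0,0.6],
    [0,0,0,0,0,0,0.6],
    [0,0,0,0,0,0,0.6],
  ],
)

```text
time_s: 69.38
position: [0.4462, -0.1653, 0.1931]
tool_rot: [[0.024, 1.0, -0.0], [1.0, -0.024, 0.0], [0.0, -0.0, -1.0]]
ft_force: [0.2, 0.0, -1.1]
grip_width: 0.0509
gripper_force: 0.0
```

```bash
python3 -c "
from h import *
s=telemetry.observe();print(s['position'],s['time_s'],s['ft_force'])
im=get_image('wrist');C=cloud(im,s);ends(C,[(.03,.045,.4,.49,-.21,-.12)]);save(im,'w16.png')
"
```

```text
[ 0.44624167 -0.16528839  0.19307447] 69.375 [ 0.23492476  0.04071851 -1.06838422]
0.03 [322. 184.] 451 [ 448.4 -167.1] [20.7 21. ] 0.0374
```

View pics/w16.png

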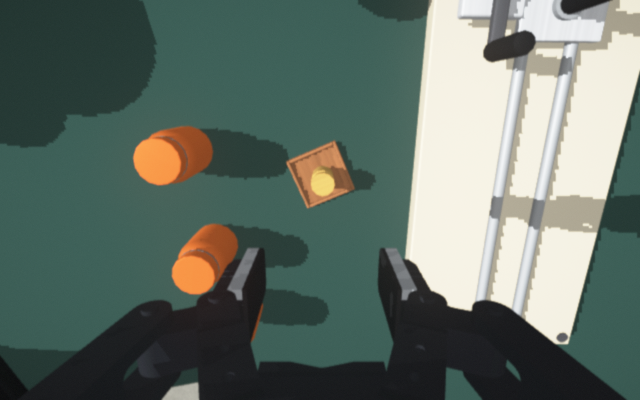

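The weight stands upright on its stand at (322,182), the lever is closed and the arm is clear. Handing in.

```bash
python3 -c "
from rig import env
print(env.close_job())"
```

```text
the job is handed in; nothing more can be done
None
```

The job is handed in: all three bottles present weighed heavier than the check weight and stand in carriage cells, so the return tray is empty. The carriage is clamped with its pointer about 1 mm short of the line, the weight is back on its stand, and I left the tub, carton and spatula alone.

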